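Take down the hanging bins, tip out their tubes and set them on the board

TASK

Clear the hanging rack: take all three bins down (swing the lower end out toward you first, then lift the lip off the ledge) and stand them upright on the white board. On the way, tip each bin that holds a used tube mouth-down to about 50 degrees over the white discard tray, never past 65, so that the tube rolls out into the tray, and bring the bin level again. Do not take a tube out of its bin with the fingers; one that misses the tray may be picked up and put in. Leave the bottles and the timer round about where they are.

Things in the scene. Friction and masses are not known exactly. Their poses are not given: they have to be found in the camera images.
- bin_a: left-hand grey bin on the rack, 0.18 kg; the three bins are alike; a bin may be empty. Origin: middle of underside; z up, -x the open front (mouth), +x the back, y along its 138 mm width. Bin frame, mm, for all bins: floor x -32..30, its top z 4; front sill x -32..-28, just 3 above the floor (top z 7); side walls 4 thick at y +-67, up to z 50; back wall x 26..30, z 0..100
- bin_b: middle bin, as bin_a. Hook of every bin (bin frame, mm): a lip goes back from the top of the back wall, x 28..52, z 96..100, and ends in a nib x 48..52 that reaches down to z 84. Heel: a bar along the foot of the back wall, x 30..42, z 0..12, which sits 4 mm under the rack's keeper bar while the bin hangs, so it cannot be lifted straight up
- bin_c: right-hand bin, as bin_a. To unhook a bin: turn it about the nib's lower edge (x 48, z 84) by 13 to 17 degrees so that its lower end swings out to the mouth side, clear of the keeper bar; then lift 25 mm or more with that tilt kept, and the nib is off the ledge; then move it forward, away from the rack
- bin_a_tab (a point): bin_a: middle of the grip tab, at x 28, y 0, z 130 mm in the bin's frame; axes as the bin's. Tab: upright plate on top of the back wall, 10 mm thick (x 23..33), 36 wide (y -18..18), z 100..152. Pinch it front to back from above, fingertips above z 102 (the lip lies behind it)
- bin_b_tab (a point): bin_b: middle of its grip tab, as for bin_a. Tipping: the tube lies across the bin and rolls out over the sill when the bin is tipped mouth-down (its z axis leaning toward its -x) by more than about 40 degrees; 50 to 55 is right
- bin_c_tab (a point): bin_c: middle of its grip tab, as for bin_a
- tube_1: used 50 ml screw-cap tube (rigid, about 30 g) that lies across bin_a at the start (or is absent: that bin is then empty): 114 mm long along its y, cap at +y 33 mm across, body 29 mm across, pointed at -y. Origin: on its underside as built, mid-length (some 16 mm from its long axis, so it goes round as the tube rolls)
- tube_2: the same kind of tube as tube_1, lying across bin_b at the start, or absent
- tube_3: the same kind of tube as tube_1, lying across bin_c at the start, or absent
- rack: low metal rack fixed to the worktop, 520 mm wide, facing the robot. Origin on the worktop under the middle of the ledge; -x is the front where the bins hang, y along the rack, z up. In its frame, mm: ledge bar x -4..4, z 126..150, along y; keeper bar x -13.5..-3.5, z 70..82, along y; end posts at y +-260. A bin hangs with its origin at about x -44, z 54 and its axes along the rack's, somewhere near y +163, 0 and -163
- tray: white moulded plastic tray standing loose on the worktop, the discard tray, 255 mm along its x and 345 along its y, 46 high, flat inside floor about 190 x 270 and 5 high. Origin: middle of the underside. It may get knocked aside by a few cm
- board: white plastic board fixed on the worktop, 170 mm along its x, 270 along its y, 8 thick. Origin: middle of the underside. Three bins fit on it side by side 95 mm apart along its y, all facing the same way, each with its width along the board's x
- bottle: bystander, to be left alone: white screw-top reagent bottle, 112 mm across and 210 high. Origin: middle of the underside
- wash_bottle: bystander, to be left alone: white wash bottle with a red cap, 92 x 62 mm, 213 high. Origin: middle of the underside
- timer: bystander, to be left alone: square white bench timer, 66 mm, 20 high. Origin: middle of the underside

How it is judged:
At the end, for the whole second after the job is handed in: Each of the three bins stands level (within 3 degrees) and released on the board, its origin over the board; every tube lies at rest in the discard tray, which stands flat on the worktop (x of bin_a in the frame of board between -0.085 and 0.085 m and y of bin_a in the frame of board between -0.135 and 0.135 m and height (world z) of bin_a between 0.004 and 0.014 m and angle between each of bin_a, bin_b, bin_c, tray's own z axis and vertical below 0.06 rad and linear speed of each of bin_a, bin_b, bin_c below 0.02 m/s and x of bin_b in the frame of board between -0.085 and 0.085 m and y of bin_b in the frame of board between -0.135 and 0.135 m and height (world z) of bin_b between 0.004 and 0.014 m and x of bin_c in the frame of board between -0.085 and 0.085 m and y of bin_c in the frame of board between -0.135 and 0.135 m and height (world z) of bin_c between 0.004 and 0.014 m and x of tube_1 in the frame of tray between -0.115 and 0.115 m and y of tube_1 in the frame of tray between -0.16 and 0.16 m and height (world z) of each of tube_1, tube_2, tube_3 below 0.06 m and linear speed of each of tube_1, tube_2, tube_3 below 0.05 m/s and x of tube_2 in the frame of tray between -0.115 and 0.115 m and y of tube_2 in the frame of tray between -0.16 and 0.16 m and x of tube_3 in the frame of tray between -0.115 and 0.115 m and y of tube_3 in the frame of tray between -0.16 and 0.16 m and height (world z) of tray below 0.01 m); the robot touches nothing.
It fails at once if a bin is tipped past 68 degrees (angle between any of bin_a, bin_b, bin_c's own z axis and vertical above 1.187 rad).
It fails at once if a tube is touched with the fingers while it lies in its bin ((contact force between the fingers and tube_1 above 1 N and x of tube_1 in the frame of bin_a between -0.035 and 0.035 m and y of tube_1 in the frame of bin_a between -0.08 and 0.08 m and z of tube_1 in the frame of bin_a between -0.01 and 0.05 m) or (contact force between the fingers and tube_2 above 1 N and x of tube_2 in the frame of bin_b between -0.035 and 0.035 m and y of tube_2 in the frame of bin_b between -0.08 and 0.08 m and z of tube_2 in the frame of bin_b between -0.01 and 0.05 m) or (contact force between the fingers and tube_3 above 1 N and x of tube_3 in the frame of bin_c between -0.035 and 0.035 m and y of tube_3 in the frame of bin_c between -0.08 and 0.08 m and z of tube_3 in the frame of bin_c between -0.01 and 0.05 m)).
It fails at once if a bystander is knocked about (moved more than 4 cm) (distance of any of bottle, wash_bottle, timer from where it was at the start of the episode above 0.04 m).
Of tube_1, tube_2, tube_3 only 2 to 3 are there at a start; the rules pass over those that are not, and their reading is None.
At some moment in a run one of tray may be knocked a few centimetres aside while the robot is not near it.
It also fails if it takes over 184 s, if anything falls off the work surface, if the arm or the gripper's body presses on something with over 40 N, if the wrist force passes 120 N, or if a joint passes its speed limit or range.

ROBOT

A 7-joint arm with a two-finger parallel gripper is mounted at the origin on a cart in front of the work surface, level with it; the furniture and walls round the work are solid. World frame = base frame: x ahead of the robot, y to its left, z up, the work surface at z = 0. Lengths are in m, angles in rad, forces in N, time in s.
With the tool pointing down it reaches from about 0.425 to 0.925 m from the base axis. Payload 6.8 kg.
Tool frame: the origin (TCP) lies at the very end of the fingers, on their centre line; the grasp point (between the pads) lies 19 mm behind it (bot.grasp_offset is the distance from the TCP to the grasp point, in m); z points along the fingers, y is the direction in which the jaws open and shut (so a half turn about z gives the same grasp; the last joint's range is limited). The gripper opens to 85 mm and grips with 20 to 120 N. Pads are 22 mm wide; open, the fingers measure 114 mm over their backs; the gripper's body (76 mm by 85 mm) begins 54 mm behind the grasp point. The pads swing forward as they close: fully open they stand 13 mm farther back than shut.
Start: joints at [1.101, 0.477, 0.022, 1.555, -0.011, 1.109, -0.083], TCP at [0.239, -0.631, 0.201] pointing down, gripper open.
Joint ranges: [-2.96, 2.96], [-0.34, 2.1], [-1.41, 1.46], [0.24, 2.44], [-1.37, 4.51], [0.17, 1.92], [-2.96, 2.96]. Speed limits (rad/s): [2.39, 2.39, 3.14, 3.14, 3.14, 3.14, 3.14].

INTERFACE

Orientations are given as a unit quaternion [w, x, y, z].
In Python, from station import monitor, cams, bot, finder gives the robot as it stands.
- The arm moves only by the tool jog_arm, never from a script. Its argument "plan" is a list of rows, each an object of numbers: "x", "y", "z": the shift along the tool's x, y, z as a fraction of full scale; "wx", "wy", "wz": the turn, a rotation vector about the tool's x, y, z as a fraction of full scale. A call has 1 to 12 rows; each row is the pose to reach, as a shift and turn from the pose measured when the call began, along the tool's axes at that moment, turning the shorter way round; what a row does not reach only later rows make up. Full scale, the value 1, is 20 cm for a shift and 180 degrees for a turn. A row lasts 1/12 s, in which the tool goes at most 41.7 mm and 7.16 degrees, less where a joint would pass 70% of its speed; a pose out of reach is approached as far as the arm can. A call with a number of a shift or a turn outside -1 to 1 is refused whole. A call with a gripper value outside its range is refused whole. "hand" is the opening, from -1 (shut) to 1 (fully open), set as the call begins (left out, the last holds). The fingers move at their own pace and stop on an object; "grip_force" is the grip in N (left out, the last holds). Time passes only in rows, so rows that repeat a pose let the fingers close. It gives the time, the measured TCP pose, the force and the opening at its end, in the units of the state.
- monitor.get_obs(): the state, without advancing time (a new reading comes with each control period).
- cams.read_camera(name): name is "side" or "top"; returns the picture (480x640x3 uint8, red, green, blue); there is no depth.
- cams.get_calibration(name): a dict with "fx", "fy", "cx", "cy" (pixels), "distortion" ([k1, k2, p1, p2, k3] as OpenCV has them; the pictures are not rectified), "extrinsics" (4x4, takes a point from world to camera coordinates). Camera axes: x right, y down, z forward; pixel columns grow to the right and rows downward; lengths in m; the calibration is good to about 2 mm. A picture is of the moment at which its call begins. get_calibration takes no time and is no camera call.
- bot.hand_in(): hands the job in, once; it reports no verdict.
Trained networks look in the newest picture that a camera, given by its name, has taken for a name from the list of things; names that differ only in an ending like _2 or _b are one class to them, and where a whole thing is asked for, a point or a joint stands for the part that bears it (a point fixed in the world has none). Each returns a list of dicts, best first, with "confidence" (0 to 1); they miss things now and then, are a little off and sometimes report something else, mostly with a low value. They report only what shows in the picture. A call takes as long as a camera call.
- finder.find_in(camera, target): "bbox" ([left, top, width, height] in pixels, round what is visible of it).
- finder.place_of(camera, target): "location" ([column, row] in pixels: a listed point, or the origin of a listed thing).
The state is a dict: "t": time; "q": joint angles; "joint_vel": joint speeds; "joint_torque": joint torques, N m; "eef_pos": TCP position; "tool_rot": TCP orientation; "contact_force": force on the tool from outside, world axes, zero at the start; "torque": the same for the moment, N m; "gripper_width": opening from 0.0 (shut) to 1.0 (fully open).
Only numpy, scipy, OpenCV 4.12 (cv2) and the standard library are available. Lean on these libraries where they do the work, as an engineer would, in place of code of your own. Each camera call takes 0.05 s, during which the arm holds its last target. There are 200 camera calls.

## Working session

There is one attempt and no reset: what is moved stays moved. The work goes in short steps, Python scripts to look and compute and a tool call to move; the robot and the scene stay as the last step left them, time stands still between calls to the robot, and variables do not carry over. Pictures are saved under pics/ and viewed, about 12 in all and at most 16, crops included, and the job is handed in when it is done.

Besides the shell and the picture viewer there is one more tool, called after ">>>" as name(argument=value, ...) on one line, values as JSON. jog_arm: Moves the arm, as the interface text tells. Shift numbers are shares of 20 cm and turn numbers shares of 180 degrees, none past 1 either way. Its arguments: {"type":"object","properties":{"plan":{"type":"array","items":{"type":"object","properties":{"x":{"type":"number","minimum":-1,"maximum":1},"y":{"type":"number","minimum":-1,"maximum":1},"z":{"type":"number","minimum":-1,"maximum":1},"wx":{"type":"number","minimum":-1,"maximum":1},"wy":{"type":"number","minimum":-1,"maximum":1},"wz":{"type":"number","minimum":-1,"maximum":1}}}},"hand":{"type":"number"},"grip_force":{"type":"number"}},"required":["plan"]}

```bash
ls; mkdir -p pics; python3 - <<'E'
from station import monitor, cams, bot, finder
import cv2, numpy as np
print(monitor.get_obs()); print(bot.grasp_offset)
for n in("side","top"):
    cv2.imwrite(f"pics/{n}0.png",cams.read_camera(n)[:,:,::-1]); print(n,cams.get_calibration(n))
    for t in("bin_a_tab","rack","tray","board","tube_1","timer","bottle","wash_bottle"):
        print(t,[(np.round(d["location"],1).tolist(),round(d["confidence"],2)) for d in finder.place_of(n,t)][:5])
E
```

```text
pics
{'t': 0.0, 'q': array([ 1.1008986 ,  0.47782326,  0.02232829,  1.5564179 , -0.01147845,
        1.10930859, -0.08310599]), 'joint_vel': array([ 1.12171987e-03,  1.81237383e-03, -1.80815962e-04, -9.20156238e-05,
        6.44603781e-04,  1.95385278e-03, -1.31492763e-03]), 'joint_torque': array([-7.28203922e-04, -5.96442139e+01,  1.60795692e+00, -2.81200755e+01,
        1.25080714e-02,  9.23910993e-03, -2.07227362e-05]), 'eef_pos': array([ 0.23867977, -0.63071511,  0.20012419]), 'tool_rot': array([-8.82976844e-04,  9.83678745e-01,  1.79931350e-01, -2.37993914e-04]), 'contact_force': array([-0.96372347,  0.04509142, -0.02275238]), 'torque': array([-0.03186024, -0.02652639,  0.0086467 ]), 'gripper_width': 1.0008710828478637}
0.0187
side {'fx': 544.7173919742108, 'fy': 544.7173919742108, 'cx': 317.08213281407296, 'cy': 232.47599696074423, 'distortion': array([-0.10433811,  0.        ,  0.        ,  0.        ,  0.        ]), 'extrinsics': array([[ 0.99816014, -0.06012296,  0.00784641, -0.50653056],
       [-0.03452285, -0.66993331, -0.74161819,  0.18234793],
       [ 0.04984485,  0.73
[... 441 characters left out ...]
64.8198062400348, 'cx': 324.1709907422288, 'cy': 243.32885969883964, 'distortion': array([-0.02199371,  0.        ,  0.        ,  0.        ,  0.        ]), 'extrinsics': array([[-0.11696226, -0.99301864, -0.01529082,  0.1417844 ],
       [-0.85177752,  0.10821949, -0.51260472,  0.51542461],
       [ 0.51068081, -0.04693103, -0.85848855,  1.74907002],
       [ 0.        ,  0.        ,  0.        ,  1.        ]])}
bin_a_tab [([368.0, 202.7], 0.85)]
rack []
tray [([277.2, 270.8], 0.96)]
board [([374.2, 286.3], 0.85)]
tube_1 [([458.2, 238.5], 0.68), ([367.7, 232.2], 0.57)]
timer [([278.9, 270.5], 0.53)]
bottle [([212.4, 252.9], 0.94), ([281.3, 270.2], 0.47)]
wash_bottle [([171.4, 285.3], 0.59)]
```

View pics/side0.png

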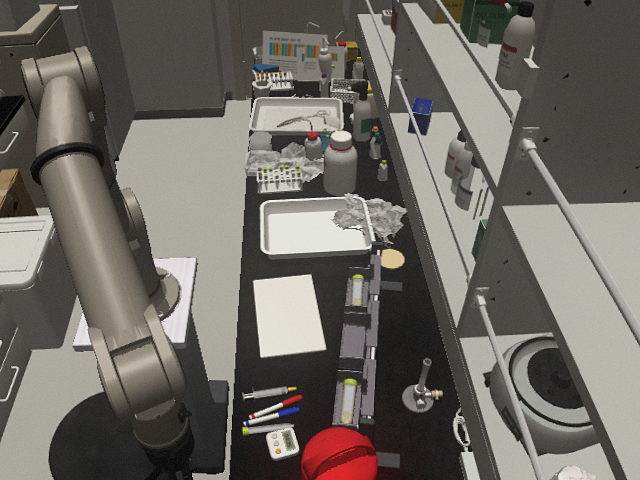

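View pics/top0.png

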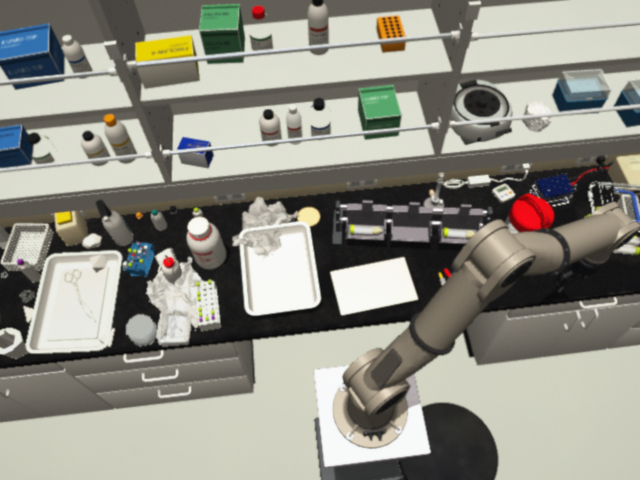

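```bash
cat > h.py <<'E'
import numpy as np, cv2
from scipy.spatial.transform import Rotation as R
from station import monitor, cams, bot, finder
C={n:cams.get_calibration(n) for n in("side","top")}
def KD(n):
    c=C[n]; return np.array([[c["fx"],0,c["cx"]],[0,c["fy"],c["cy"]],[0,0,1.]]),np.array(c["distortion"]),np.array(c["extrinsics"])
def proj(n,P):
    K,D,E=KD(n); return cv2.projectPoints(np.asarray(P,float).reshape(-1,3),cv2.Rodrigues(E[:3,:3])[0],E[:3,3],K,D)[0].reshape(-1,2)
def onz(n,uv,z):
    K,D,E=KD(n); p=cv2.undistortPoints(np.array(uv,float).reshape(-1,1,2),K,D).reshape(-1,2)
    d=np.c_[p,np.ones(len(p))]@E[:3,:3]; o=-E[:3,:3].T@E[:3,3]
    return o+d*((z-o[2])/d[:,2])[:,None]
def tri(uvs,uvt):
    P=[];q=[]
    for n,uv in(("side",uvs),("top",uvt)):
        K,D,E=KD(n); q.append(cv2.undistortPoints(np.array(uv,float).reshape(-1,1,2),K,D).reshape(-1,2).T); P.append(E[:3])
    X=cv2.triangulatePoints(P[0],P[1],q[0],q[1]); return (X[:3]/X[3]).T
def pic(n,f,crop=None,s=1,draw=()):
    im=cams.read_camera(n)[:,:,::-1].copy()
    if crop: l,t,w,h=crop; im=im[t:t+h,l:l+w]
    else: l=t=0
    im=cv2.resize(im,None,fx=s,fy=s,interpolation=cv2.INTER_CUBIC)
    for P in draw:
        p=[tuple(int(round(v)) for v in (x-[l,t])*s) for x in proj(n,P)]
        for a,b in zip(p,p[1:]): cv2.line(im,a,b,(0,255,0),1)
    cv2.imwrite("pics/"+f,im)
def look(n,t,f=finder.place_of,k="location"):
    return [(np.round(d[k],1).tolist(),round(d["confidence"],2)) for d in f(n,t)]
E
python3 - <<'E'
from h import *
for n in("side","top"):
    cams.read_camera(n)
    for t in("bin_b_tab","bin_c_tab","bin_a"): print(n,t,look(n,t))
    for t in("board","tray"): print(t,look(n,t),look(n,t,finder.find_in,"bbox"))
pic("side","s1.png",(300,240,130,230),2.6); pic("top","t1.png",(320,180,200,80),4)
print("tab a",tri([372.4,266.8],[368,202.7]), "tray",tri([316,238],[277.2,270.8]),onz("top",[277.2,270.8],0),"board",onz("top",[374.2,286.3],0),onz("side",[289,313.3],0),"timer",onz("side",[281.2,443.4],0),onz("side",[316,238],0),"bottle",onz("top",[212.4,252.9],0),onz("side",[340.9,187.7],0))
print("board corners",onz("side",[[253,280],[318,276],[326,350],[261,357]],.008).round(3))
E
```

```text
side bin_b_tab [([365.2, 313.9], 0.81)]
side bin_c_tab [([365.3, 379.6], 0.91), ([288.5, 314.8], 0.61)]
side bin_a [([352.0, 341.2], 0.76), ([355.4, 299.8], 0.69), ([289.9, 316.8], 0.66), ([350.4, 407.0], 0.59)]
board [([288.0, 317.0], 0.86)] [([251.7, 272.2, 79.0, 88.3], 0.81)]
tray [([318.6, 234.5], 0.56)] [([262.0, 194.3, 114.1, 68.9], 0.61), ([266.0, 423.9, 35.3, 40.3], 0.6), ([345.9, 255.6, 35.6, 58.7], 0.52)]
top bin_b_tab [([414.9, 204.6], 0.64)]
top bin_c_tab [([416.0, 202.0], 0.64), ([464.2, 209.3], 0.59), ([371.9, 286.8], 0.58), ([213.7, 255.1], 0.43)]
top bin_a [([411.7, 230.9], 0.93), ([457.3, 235.6], 0.74), ([364.0, 230.7], 0.68), ([282.1, 271.1], 0.35)]
board [([375.0, 285.0], 0.94)] [([331.5, 260.3, 86.4, 55.5], 0.97), ([239.8, 219.6, 80.4, 97.4], 0.62)]
tray [([278.7, 272.9], 0.89), ([214.8, 256.1], 0.64)] [([239.5, 220.5, 80.4, 94.8], 0.57)]
tab a [[ 0.64272093 -0.08785978  0.18245321]] tray [[ 0.52498124  0.24713842 -0.01944688]] [[ 5.22309604e-01  2.49131159e-01 -2.22044605e-16]] board [[ 0.41895982 -0.08205963  0.        ]] [[ 0.42595929 -0.07889621  0.        ]] timer [[ 0.39934956 -0.45516561  0.        ]] [[0.5172976  0.21968044 0.        ]] bottle [[0.62501118 0.47721535 0.        ]] [[0.61933745 0.47370702 0.        ]]
board corners [[ 0.325  0.043  0.008]
 [ 0.513  0.049  0.008]
 [ 0.517 -0.211  0.008]
 [ 0.352 -0.224  0.008]]
```

View pics/s1.png

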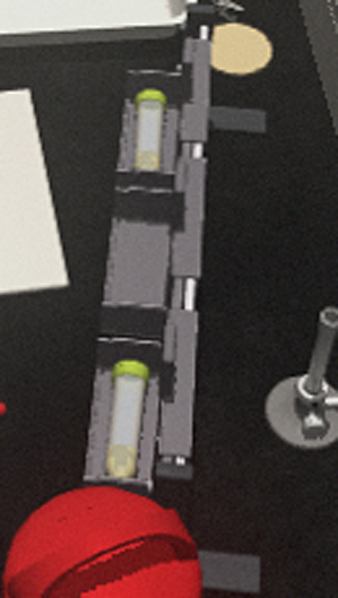

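View pics/t1.png

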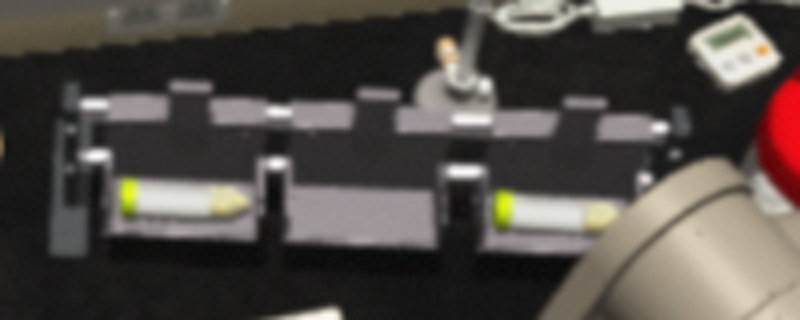

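```bash
cat >> h.py <<'E'
def box(x0,x1,y0,y1,z0,z1):
    return [[(x0,y0,z0),(x1,y0,z0),(x1,y1,z0),(x0,y1,z0),(x0,y0,z0),(x0,y0,z1),(x1,y0,z1),(x1,y1,z1),(x0,y1,z1),(x0,y0,z1)]]
BIN=box(-32,30,-69,69,0,50)+box(26,30,-69,69,50,100)+box(23,33,-18,18,100,152)
def at(W,pos,yaw): return [np.array(p,float)/1000@R.from_euler("z",yaw).as_matrix().T+pos for p in W]
E
python3 - <<'E'
from h import *
T=tri([[372.4,266.8],[365.2,313.9],[365.3,379.6]],[[368,202.7],[415.5,203.5],[464.2,209.3]]);print(T.round(4))
for n,b in(("side",[[372.4,266.8],[365.2,313.9],[365.3,379.6]]),("top",[[368,202.7],[415.5,203.5],[464.2,209.3]])): print(onz(n,b,.184).round(4))
print("red",tri([[340,455]],[[531,213]]))
for n,z,seed in(("top",.008,(375,285)),("side",.008,(288,315)),("top",.046,(278,272))):
    im=cams.read_camera(n); g=cv2.inRange(im,(150,150,140),(255,255,255))
    k,l,s,c=cv2.connectedComponentsWithStats(g); i=l[seed[1],seed[0]]
    pts=cv2.findContours((l==i).astype(np.uint8),0,1)[0][0].reshape(-1,2)
    w=onz(n,pts,z)[:,:2].astype(np.float32); r=cv2.minAreaRect(w*1000);print(n,seed,s[i],r,cv2.boxPoints(r).round(0).tolist())
E
```

```text
[[ 0.6427 -0.0879  0.1825]
 [ 0.6068 -0.2453  0.195 ]
 [ 0.5834 -0.4085  0.1736]]
[[ 0.639  -0.0925  0.184 ]
 [ 0.6022 -0.2417  0.184 ]
 [ 0.5809 -0.4158  0.184 ]]
[[ 0.646  -0.0866  0.184 ]
 [ 0.6222 -0.2463  0.184 ]
 [ 0.5779 -0.4045  0.184 ]]
red [[ 0.50832252 -0.5993618   0.23106591]]
top (375, 285) [ 330  257   88   58 3489] ((421.07183837890625, -78.05873107910156), (172.2619171142578, 272.0195617675781), 5.454039573669434) [[322.0, 49.0], [348.0, -222.0], [520.0, -205.0], [494.0, 66.0]]
side (288, 315) [ 253  274   73   83 4807] ((421.0599670410156, -82.70860290527344), (168.43345642089844, 268.36077880859375), 5.292873382568359) [[325.0, 43.0], [350.0, -224.0], [517.0, -209.0], [493.0, 59.0]]
top (278, 272) [ 233  197   88  119 7681] ((573.8313598632812, 247.5048370361328), (306.6842956542969, 478.8209533691406), 84.79438018798828) [[321.0, 117.0], [798.0, 73.0], [826.0, 378.0], [349.0, 422.0]]
```

```bash
python3 - <<'E'
from h import *
from scipy.optimize import least_squares
# tab-top back edge corners (z152,x33) in top view; left = +y
top=np.array([[362.5,200.5],[372.75,200.75],[409.5,202.5],[420,202.5],[460.75,204.2],[471.5,205]])
ctr={"top":np.array([[368,202.7],[415.5,203.5],[464.2,209.3]]),"side":np.array([[372.4,266.8],[365.2,313.9],[365.3,379.6]])}
def bins(p): 
    m=R.from_euler("z",p[2]).as_matrix(); return [np.array([p[0],p[1],.054])+m@[0,y,0] for y in p[3:6]],m
def f(p):
    B,m=bins(p); r=[]
    r+=list((proj("top",[b+m@[.033,s,.152] for b in B for s in(.018,-.018)])-top).ravel())
    for n in ctr: r+=list((proj(n,[b+m@[.028,0,.130] for b in B])-ctr[n]).ravel()*.4)
    return np.array(r+[p[4]*50])
s=least_squares(f,[.58,-.247,-.19,.163,0,-.163],loss="soft_l1");p=s.x;print(p.round(4),np.degrees(p[2]),s.fun.round(1))
np.save("rack.npy",p)
B,m=bins(p); print(np.round(B,4)); D=[q for b in B for q in at(BIN,b,p[2])]
D2=at(box(-127,127,-172,172,0,46),[.522,.249,0],np.radians(-5))
pic("side","s2.png",(230,180,190,270),2.2,D+D2);pic("top","t2.png",(230,180,260,140),3,D+D2)
E
```

```text
[ 0.5801 -0.2339 -0.1768  0.1582  0.     -0.1713] -10.129550844938139 [-0.  -0.3  0.4 -0.1  0.1 -0.4  0.3  0.   0.1 -0.   0.2 -0.4 -0.2  1.1
 -0.5  1.5  0.3  0.  -0.8 -1.1  0.9 -0.4 -0.8 -1.3  0. ]
[[ 0.6079 -0.0781  0.054 ]
 [ 0.5801 -0.2339  0.054 ]
 [ 0.5499 -0.4025  0.054 ]]
```

View pics/t2.png

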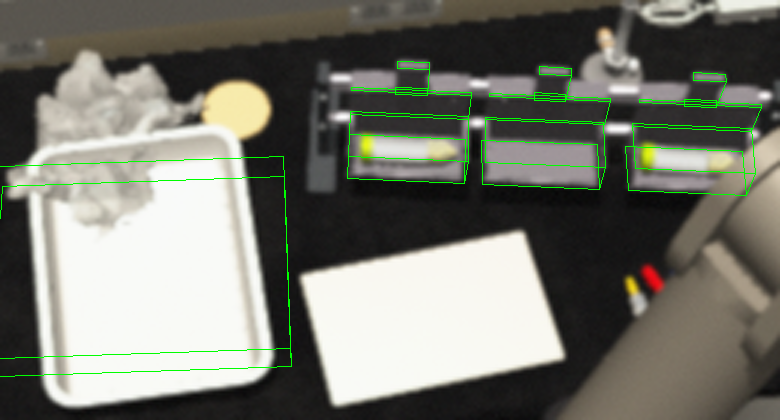

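View pics/s2.png

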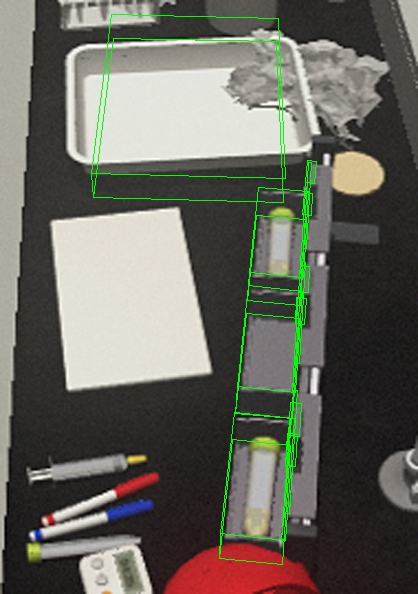

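```bash
cat >> h.py <<'E'
import json
def pose():
    o=monitor.get_obs(); q=o["tool_rot"]; return np.array(o["eef_pos"]),R.from_quat([q[1],q[2],q[3],q[0]])
def rot(yaw,tilt=0):
    "tool y along horizontal heading yaw (=bin x), z down; tilt>0 tips the bin mouth-down"
    c,s=np.cos(yaw),np.sin(yaw); y=np.array([c,s,0]); z=np.array([0,0,-1.]); x=np.cross(y,z)
    return R.from_matrix(np.c_[x,y,z])*R.from_rotvec([tilt,0,0])
def binrot(yaw,tilt): return R.from_euler("z",yaw)*R.from_euler("y",-tilt)
G=np.array([.028,0,.110])  # TCP in bin frame
def tcp(borg,yaw,tilt=0): return np.array(borg)+binrot(yaw,tilt).apply(G), rot(yaw,tilt)
def rows(ts):
    p,r=pose(); out=[]
    for P,Q in ts:
        s=r.inv().apply(np.array(P)-p)/.2; w=(r.inv()*Q).as_rotvec()/np.pi
        out.append(dict(zip(("x","y","z","wx","wy","wz"),[float(v) for v in np.r_[s.round(3),w.round(4)]])))
    for o in out: print(json.dumps(o))
E
python3 - <<'E'
from h import *
# check sign: tilt should lean bin z toward -x, and tool tilt must match
a=binrot(0,.5); print(a.apply([0,0,1]), (rot(0,.5)*rot(0).inv()).apply([0,0,1]))
p,r=pose(); rows([((*p[:2],.35),r),((.5,-.3,.35),rot(np.load("rack.npy")[2]))])
# tray fit from rim corners
c=onz("top",np.array([[50,405],[270,375],[240,128]])/3+[230,180],.046)[:,:2]; print(c.round(3))
E
```

```text
[-0.47942554  0.          0.87758256] [0.47942554 0.         0.87758256]
{"x": 0.0, "y": 0.0, "z": -0.744, "wx": 0.0, "wy": 0.0, "wz": 0.0}
{"x": 1.807, "y": -1.087, "z": -0.745, "wx": 0.0, "wy": 0.0, "wz": -0.3286}
[[0.345 0.36 ]
 [0.351 0.115]
 [0.68  0.114]]
```

```bash
sed -i 's/from_rotvec(\[tilt,0,0\])/from_rotvec([-tilt,0,0])/' h.py; python3 - <<'E'
from h import *
print((rot(.3,.5)*rot(.3).inv()).as_matrix().round(3)-(binrot(.3,.5)*binrot(.3,0).inv()).as_matrix().round(3))
E
```

```text
[[0. 0. 0.]
 [0. 0. 0.]
 [0. 0. 0.]]
```

>>> jog_arm(plan=[{"z": -0.2}, {"z": -0.4}, {"z": -0.6}, {"z": -0.75}, {"x": 0.2, "y": -0.1, "z": -0.75}, {"x": 0.4, "y": -0.2, "z": -0.75}, {"x": 0.6, "y": -0.35, "z": -0.75}, {"x": 0.8, "y": -0.5, "z": -0.75}, {"x": 0.95, "y": -0.6, "z": -0.75}, {"x": 1, "y": -0.7, "z": -0.75}, {"x": 1, "y": -0.8, "z": -0.75}, {"x": 1, "y": -0.8, "z": -0.75}], hand=1)

```text
invalid input at $.plan[0]: expected keys x, y, z, wx, wy, wz
```

>>> jog_arm(plan=[{"x": 0, "y": 0, "z": -0.2, "wx": 0, "wy": 0, "wz": 0}, {"x": 0, "y": 0, "z": -0.4, "wx": 0, "wy": 0, "wz": 0}, {"x": 0, "y": 0, "z": -0.6, "wx": 0, "wy": 0, "wz": 0}, {"x": 0, "y": 0, "z": -0.75, "wx": 0, "wy": 0, "wz": 0}, {"x": 0.2, "y": -0.1, "z": -0.75, "wx": 0, "wy": 0, "wz": 0}, {"x": 0.4, "y": -0.2, "z": -0.75, "wx": 0, "wy": 0, "wz": -0.03}, {"x": 0.6, "y": -0.35, "z": -0.75, "wx": 0, "wy": 0, "wz": -0.06}, {"x": 0.8, "y": -0.5, "z": -0.75, "wx": 0, "wy": 0, "wz": -0.1}, {"x": 0.9, "y": -0.6, "z": -0.75, "wx": 0, "wy": 0, "wz": -0.13}, {"x": 1, "y": -0.7, "z": -0.75, "wx": 0, "wy": 0, "wz": -0.16}, {"x": 1, "y": -0.7, "z": -0.75, "wx": 0, "wy": 0, "wz": -0.18}, {"x": 1, "y": -0.7, "z": -0.75, "wx": 0, "wy": 0, "wz": -0.18}], hand=1)

```text
t: 3.05
eef_pos: [0.3782, -0.4271, 0.3517]
tool_rot: [0.0, 0.893, 0.451, 0.0]
contact_force: [-0.8, -1.1, 1.4]
gripper_width: 0.997
```

```bash
python3 - <<'E'
from h import *
p=np.load("rack.npy");b=np.array([.5801,-.2339,.054]);yw=p[2]
P,Q=tcp(b,yw); print(pose()[0],monitor.get_obs()["q"].round(2),P); rows([(P+[0,0,.13],Q)])
E
```

```text
[ 0.37821697 -0.42714537  0.3517144 ] [ 0.87  0.21 -0.16  1.6   0.03  1.34  0.07] [ 0.60766355 -0.23882449  0.164     ]
{"x": 1.439, "y": 0.363, "z": 0.289, "wx": 0.0003, "wy": -0.0, "wz": -0.1462}
```

>>> jog_arm(plan=[{"x": 0.2, "y": 0.05, "z": 0, "wx": 0, "wy": 0, "wz": -0.02}, {"x": 0.4, "y": 0.1, "z": 0, "wx": 0, "wy": 0, "wz": -0.05}, {"x": 0.6, "y": 0.15, "z": 0, "wx": 0, "wy": 0, "wz": -0.08}, {"x": 0.8, "y": 0.2, "z": 0, "wx": 0, "wy": 0, "wz": -0.11}, {"x": 1, "y": 0.25, "z": 0, "wx": 0, "wy": 0, "wz": -0.146}, {"x": 1, "y": 0.25, "z": 0, "wx": 0, "wy": 0, "wz": -0.146}, {"x": 1, "y": 0.25, "z": 0, "wx": 0, "wy": 0, "wz": -0.146}])

```text
t: 3.63
eef_pos: [0.5388, -0.2945, 0.3512]
tool_rot: [-0.0, 0.766, 0.642, 0.001]
contact_force: [-1.4, -0.7, 0.4]
gripper_width: 1.0
```

```bash
python3 - <<'E'
from h import *
p=np.load("rack.npy");b=np.array([.5801,-.2339,.054]);yw=p[2]
P,Q=tcp(b,yw); print(pose()[0],monitor.get_obs()["q"].round(2),P); rows([(P+[0,0,.08],Q)])
E
```

```text
[ 0.53877026 -0.2945489   0.35120506] [ 0.65  0.3  -0.33  1.49  0.1   1.37  0.14] [ 0.60766355 -0.23882449  0.164     ]
{"x": 0.334, "y": 0.29, "z": 0.536, "wx": 0.0002, "wy": -0.0003, "wz": 0.0003}
```

>>> jog_arm(plan=[{"x": 0.16, "y": 0.14, "z": 0.15, "wx": 0, "wy": 0, "wz": 0}, {"x": 0.334, "y": 0.29, "z": 0.3, "wx": 0, "wy": 0, "wz": 0}, {"x": 0.334, "y": 0.29, "z": 0.45, "wx": 0, "wy": 0, "wz": 0}, {"x": 0.334, "y": 0.29, "z": 0.536, "wx": 0, "wy": 0, "wz": 0}, {"x": 0.334, "y": 0.29, "z": 0.536, "wx": 0, "wy": 0, "wz": 0}, {"x": 0.334, "y": 0.29, "z": 0.536, "wx": 0, "wy": 0, "wz": 0}], hand=0.2)

```text
t: 4.13
eef_pos: [0.6058, -0.2414, 0.243]
tool_rot: [-0.001, 0.768, 0.641, -0.001]
contact_force: [0.2, -0.2, 0.5]
gripper_width: 0.599
```

```bash
python3 - <<'E'
from h import *
p=np.load("rack.npy");b=np.array([.5801,-.2339,.054]);yw=p[2]
print(pose()[0]); B=np.load("rack.npy"); m=R.from_euler("z",yw).as_matrix()
D=at(BIN,b,yw)+at(BIN,np.array([p[0],p[1],.054])+m@[0,p[5],0],yw)
pic("side","s3.png",(290,270,110,180),3.3,D);pic("top","t3.png",(370,150,130,100),5,D)
a=cv2.imread("pics/s3.png");t=cv2.imread("pics/t3.png");c=np.zeros((600,800,3),np.uint8);a=a[:600];c[:a.shape[0],:363]=a[:,:363];t=cv2.resize(t,(437,336));c[:336,363:]=t;cv2.imwrite("pics/c3.png",c)
E
```

```text
[ 0.6058298  -0.24137744  0.24304087]
```

View pics/c3.png

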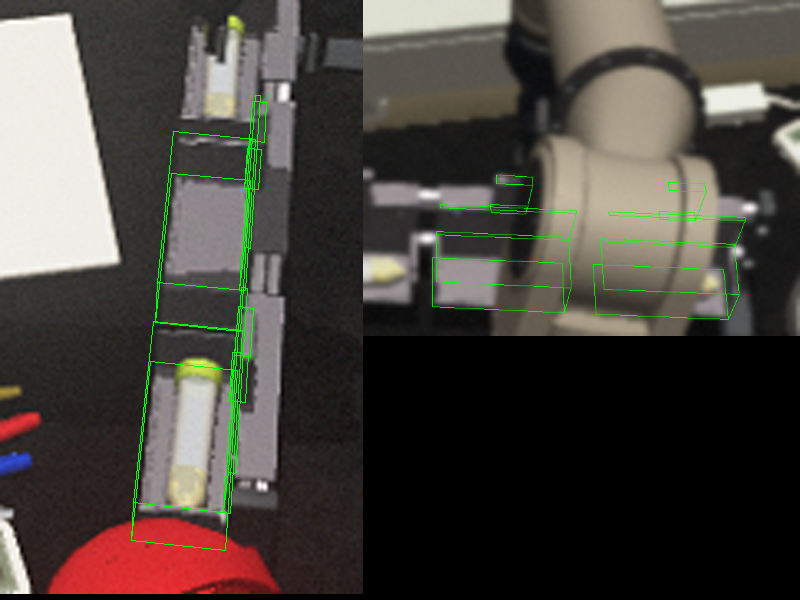

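```bash
python3 - <<'E'
from h import *
P,Q=tcp([.5801,-.2339,.054],np.load("rack.npy")[2]); print(pose()[0],monitor.get_obs()["q"].round(2),P); rows([(P,Q)])
E
```

```text
[ 0.60756049 -0.24175416  0.24626523] [ 0.53  0.43 -0.35  1.54  0.15  1.2  -0.02] [ 0.60766355 -0.23882449  0.164     ]
{"x": 0.015, "y": -0.003, "z": 0.411, "wx": 0.001, "wy": 0.0003, "wz": -0.0011}
```

>>> jog_arm(plan=[{"x": 0.015, "y": 0, "z": 0.08, "wx": 0, "wy": 0, "wz": 0}, {"x": 0.015, "y": 0, "z": 0.16, "wx": 0, "wy": 0, "wz": 0}, {"x": 0.015, "y": 0, "z": 0.24, "wx": 0, "wy": 0, "wz": 0}, {"x": 0.015, "y": 0, "z": 0.32, "wx": 0, "wy": 0, "wz": 0}, {"x": 0.015, "y": 0, "z": 0.38, "wx": 0, "wy": 0, "wz": 0}, {"x": 0.015, "y": 0, "z": 0.411, "wx": 0, "wy": 0, "wz": 0}, {"x": 0.015, "y": 0, "z": 0.411, "wx": 0, "wy": 0, "wz": 0}])

```text
t: 4.82
eef_pos: [0.6079, -0.2399, 0.164]
tool_rot: [0.001, 0.768, 0.64, 0.0]
contact_force: [0.3, -0.2, -0.2]
gripper_width: 0.6
```

>>> jog_arm(plan=[{"x": 0, "y": 0, "z": 0, "wx": 0, "wy": 0, "wz": 0}, {"x": 0, "y": 0, "z": 0, "wx": 0, "wy": 0, "wz": 0}, {"x": 0, "y": 0, "z": 0, "wx": 0, "wy": 0, "wz": 0}, {"x": 0, "y": 0, "z": 0, "wx": 0, "wy": 0, "wz": 0}, {"x": 0, "y": 0, "z": 0, "wx": 0, "wy": 0, "wz": 0}, {"x": 0, "y": 0, "z": 0, "wx": 0, "wy": 0, "wz": 0}, {"x": 0, "y": 0, "z": 0, "wx": 0, "wy": 0, "wz": 0}, {"x": 0, "y": 0, "z": 0, "wx": 0, "wy": 0, "wz": 0}], hand=-1, grip_force=60)

```text
t: 5.48
eef_pos: [0.6098, -0.2404, 0.1655]
tool_rot: [0.003, 0.768, 0.64, 0.002]
contact_force: [5.8, -2.3, 3.9]
gripper_width: 0.094
```

```bash
python3 - <<'E'
from h import *
o=monitor.get_obs();print(o["contact_force"],o["torque"],pose()[0],pose()[1].as_matrix().round(3).tolist())
pic("side","s4.png",(290,270,110,110),4)
E
```

```text
[ 5.83339967 -2.2919276   3.88768554] [-0.3822112  -0.99964195  0.09001389] [ 0.6097939  -0.24038477  0.16551085] [[0.181, 0.983, 0.007], [0.984, -0.181, -0.003], [-0.002, 0.007, -1.0]]
```

View pics/s4.png

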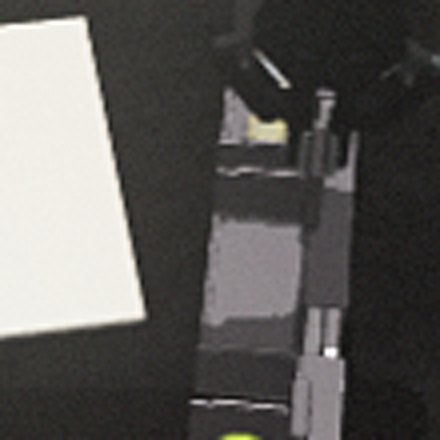

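```bash
cat >> h.py <<'E'
def unhook(yaw,lift=.04):
    p,r=pose(); o=p-binrot(yaw,0).apply(G); piv=o+binrot(yaw,0).apply([.048,0,.084]); ts=[]
    f=lambda t:(piv+binrot(yaw,t).apply(G-[.048,0,.084]),rot(yaw,t))
    ts=[f(np.radians(-d)) for d in(5,10,15,15)]
    P,Q=ts[-1]; bx=binrot(yaw,0).apply([1,0,0])
    ts+=[(P+[0,0,lift/2],Q),(P+[0,0,lift],Q),(P+[0,0,lift],Q),(P+[0,0,lift]-.06*bx,Q),(P+[0,0,lift]-.12*bx,Q)]
    rows(ts)
E
python3 -c "
from h import *; unhook(np.load('rack.npy')[2])"
```

```text
{"x": 0.0, "y": 0.012, "z": -0.008, "wx": 0.0301, "wy": 0.0005, "wz": -0.0016}
{"x": 0.0, "y": 0.024, "z": -0.015, "wx": 0.0578, "wy": 0.0004, "wz": -0.0017}
{"x": 0.0, "y": 0.037, "z": -0.021, "wx": 0.0856, "wy": 0.0003, "wz": -0.0017}
{"x": 0.0, "y": 0.037, "z": -0.021, "wx": 0.0856, "wy": 0.0003, "wz": -0.0017}
{"x": -0.0, "y": 0.038, "z": -0.121, "wx": 0.0856, "wy": 0.0003, "wz": -0.0017}
{"x": -0.0, "y": 0.039, "z": -0.221, "wx": 0.0856, "wy": 0.0003, "wz": -0.0017}
{"x": -0.0, "y": 0.039, "z": -0.221, "wx": 0.0856, "wy": 0.0003, "wz": -0.0017}
{"x": -0.002, "y": -0.261, "z": -0.223, "wx": 0.0856, "wy": 0.0003, "wz": -0.0017}
{"x": -0.003, "y": -0.561, "z": -0.225, "wx": 0.0856, "wy": 0.0003, "wz": -0.0017}
```

>>> jog_arm(plan=[{"x": 0, "y": 0.006, "z": -0.004, "wx": 0.015, "wy": 0, "wz": 0}, {"x": 0, "y": 0.012, "z": -0.008, "wx": 0.03, "wy": 0, "wz": 0}, {"x": 0, "y": 0.018, "z": -0.012, "wx": 0.044, "wy": 0, "wz": 0}, {"x": 0, "y": 0.024, "z": -0.015, "wx": 0.058, "wy": 0, "wz": 0}, {"x": 0, "y": 0.03, "z": -0.018, "wx": 0.072, "wy": 0, "wz": 0}, {"x": 0, "y": 0.037, "z": -0.021, "wx": 0.0856, "wy": 0, "wz": 0}, {"x": 0, "y": 0.037, "z": -0.021, "wx": 0.0856, "wy": 0, "wz": 0}, {"x": 0, "y": 0.037, "z": -0.021, "wx": 0.0856, "wy": 0, "wz": 0}])

```text
t: 6.2
eef_pos: [0.6168, -0.2415, 0.1693]
tool_rot: [-0.1, 0.762, 0.634, -0.085]
contact_force: [0.7, -0.8, 0.7]
gripper_width: 0.09
```

>>> jog_arm(plan=[{"x": 0, "y": 0.014, "z": -0.048, "wx": 0, "wy": 0, "wz": 0}, {"x": 0, "y": 0.028, "z": -0.097, "wx": 0, "wy": 0, "wz": 0}, {"x": 0, "y": 0.042, "z": -0.145, "wx": 0, "wy": 0, "wz": 0}, {"x": 0, "y": 0.052, "z": -0.193, "wx": 0, "wy": 0, "wz": 0}, {"x": 0, "y": 0.056, "z": -0.21, "wx": 0, "wy": 0, "wz": 0}, {"x": 0, "y": 0.056, "z": -0.21, "wx": 0, "wy": 0, "wz": 0}])

```text
t: 6.7
eef_pos: [0.6381, -0.2454, 0.2083]
tool_rot: [-0.101, 0.762, 0.634, -0.085]
contact_force: [-4.8, -0.2, 2.5]
gripper_width: 0.092
```

```bash
python3 - <<'E'
from h import *
o=monitor.get_obs();print(o["contact_force"],o["torque"],pose()[0],pose()[1].as_matrix().round(3).tolist())
pic("side","s5.png",(290,230,130,150),4)
E
```

```text
[-4.79505537 -0.17876346  2.53362556] [0.15206971 1.25136458 0.1004526 ] [ 0.63810481 -0.2454083   0.20828278] [[0.181, 0.949, -0.257], [0.984, -0.175, 0.045], [-0.002, -0.261, -0.965]]
```

View pics/s5.png

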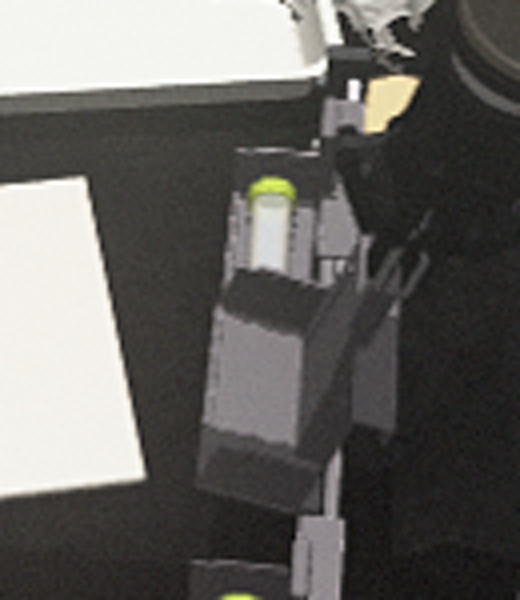

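```bash
python3 - <<'E'
from h import *
yw=np.load("rack.npy")[2]; p,r=pose(); bx=binrot(yw,0).apply([1,0,0])
print(np.degrees(yw)); rows([(p-.03*bx+[0,0,.01],r),(p-.13*bx+[0,0,.02],r),(p-.13*bx+[0,0,.13],rot(yw))])
E
```

```text
-10.129550844938139
{"x": -0.001, "y": -0.158, "z": -0.009, "wx": 0.0, "wy": 0.0, "wz": 0.0}
{"x": -0.003, "y": -0.654, "z": 0.073, "wx": 0.0, "wy": 0.0, "wz": 0.0}
{"x": -0.004, "y": -0.797, "z": -0.458, "wx": -0.084, "wy": 0.0003, "wz": -0.0016}
```

>>> jog_arm(plan=[{"x": 0, "y": -0.08, "z": -0.005, "wx": 0, "wy": 0, "wz": 0}, {"x": 0, "y": -0.158, "z": -0.009, "wx": 0, "wy": 0, "wz": 0}, {"x": 0, "y": -0.26, "z": 0.01, "wx": 0, "wy": 0, "wz": 0}, {"x": 0, "y": -0.39, "z": 0.03, "wx": 0, "wy": 0, "wz": 0}, {"x": 0, "y": -0.52, "z": 0.05, "wx": 0, "wy": 0, "wz": 0}, {"x": 0, "y": -0.654, "z": 0.073, "wx": 0, "wy": 0, "wz": 0}, {"x": 0, "y": -0.69, "z": -0.06, "wx": -0.02, "wy": 0, "wz": 0}, {"x": 0, "y": -0.72, "z": -0.19, "wx": -0.04, "wy": 0, "wz": 0}, {"x": 0, "y": -0.76, "z": -0.32, "wx": -0.06, "wy": 0, "wz": 0}, {"x": 0, "y": -0.797, "z": -0.458, "wx": -0.084, "wy": 0, "wz": 0}, {"x": 0, "y": -0.797, "z": -0.458, "wx": -0.084, "wy": 0, "wz": 0}])

```text
t: 7.67
eef_pos: [0.5123, -0.2226, 0.3459]
tool_rot: [0.008, 0.769, 0.64, 0.003]
contact_force: [0.5, -0.1, -1.2]
gripper_width: 0.092
```

```bash
cat >>h.py <<'E'
BY=np.radians(5.4); BO=np.array([.421,-.080,.008])
def slot(y,x=.015,dz=0): # bin pose on board, bin x along -board y (mouth to +y)
    o=BO+R.from_euler("z",BY).apply([x,y,dz]); return tcp(o,BY-np.pi/2)
E
python3 - <<'E'
from h import *
o=monitor.get_obs();print(o["contact_force"],pose()[0],o["q"].round(2),slot(-.085)[0])
rows([slot(-.085,dz=.17)])
E
```

```text
[ 0.49214596 -0.11428072 -1.17158921] [ 0.51233357 -0.22259141  0.34587108] [ 0.6   0.19 -0.35  1.63  0.07  1.31  0.05] [ 0.44656767 -0.19108688  0.118     ]
{"x": 0.097, "y": -0.357, "z": 0.283, "wx": 0.0057, "wy": -0.002, "wz": 0.4118}
```

>>> jog_arm(plan=[{"x": 0.01, "y": -0.05, "z": 0, "wx": 0, "wy": 0, "wz": 0.037}, {"x": 0.02, "y": -0.1, "z": 0, "wx": 0, "wy": 0, "wz": 0.075}, {"x": 0.03, "y": -0.15, "z": 0, "wx": 0, "wy": 0, "wz": 0.112}, {"x": 0.04, "y": -0.2, "z": 0, "wx": 0, "wy": 0, "wz": 0.15}, {"x": 0.05, "y": -0.25, "z": 0, "wx": 0, "wy": 0, "wz": 0.187}, {"x": 0.06, "y": -0.3, "z": 0, "wx": 0, "wy": 0, "wz": 0.225}, {"x": 0.08, "y": -0.357, "z": 0, "wx": 0, "wy": 0, "wz": 0.262}, {"x": 0.097, "y": -0.357, "z": 0.06, "wx": 0, "wy": 0, "wz": 0.3}, {"x": 0.097, "y": -0.357, "z": 0.12, "wx": 0.003, "wy": 0, "wz": 0.337}, {"x": 0.097, "y": -0.357, "z": 0.2, "wx": 0.005, "wy": -0.002, "wz": 0.375}, {"x": 0.097, "y": -0.357, "z": 0.283, "wx": 0.006, "wy": -0.002, "wz": 0.412}, {"x": 0.097, "y": -0.357, "z": 0.283, "wx": 0.006, "wy": -0.002, "wz": 0.412}])

```text
t: 8.67
eef_pos: [0.4453, -0.1905, 0.2849]
tool_rot: [-0.001, 0.999, 0.045, -0.002]
contact_force: [-0.1, -0.1, -1.9]
gripper_width: 0.098
```

```bash
python3 - <<'E'
from h import *
o=monitor.get_obs();print(o["contact_force"],pose()[0],o["q"].round(2))
rows([slot(-.085,dz=.025),slot(-.085,dz=.003)])
E
```

```text
[-0.14116751 -0.08935743 -1.8732741 ] [ 0.44529429 -0.19052984  0.28493494] [ 0.54  0.1  -0.28  1.87  0.03  1.18 -1.24]
{"x": 0.009, "y": 0.005, "z": 0.71, "wx": -0.0008, "wy": 0.0013, "wz": -0.0014}
{"x": 0.01, "y": 0.005, "z": 0.82, "wx": -0.0008, "wy": 0.0013, "wz": -0.0014}
```

>>> jog_arm(plan=[{"x": 0.009, "y": 0.005, "z": 0.15, "wx": 0, "wy": 0, "wz": 0}, {"x": 0.009, "y": 0.005, "z": 0.3, "wx": 0, "wy": 0, "wz": 0}, {"x": 0.009, "y": 0.005, "z": 0.45, "wx": 0, "wy": 0, "wz": 0}, {"x": 0.009, "y": 0.005, "z": 0.58, "wx": 0, "wy": 0.001, "wz": -0.001}, {"x": 0.009, "y": 0.005, "z": 0.68, "wx": 0, "wy": 0.001, "wz": -0.001}, {"x": 0.009, "y": 0.005, "z": 0.74, "wx": 0, "wy": 0.001, "wz": -0.001}, {"x": 0.009, "y": 0.005, "z": 0.78, "wx": 0, "wy": 0.001, "wz": -0.001}, {"x": 0.009, "y": 0.005, "z": 0.81, "wx": 0, "wy": 0.001, "wz": -0.001}, {"x": 0.009, "y": 0.005, "z": 0.82, "wx": 0, "wy": 0.001, "wz": -0.001}, {"x": 0.009, "y": 0.005, "z": 0.83, "wx": 0, "wy": 0.001, "wz": -0.001}, {"x": 0.009, "y": 0.005, "z": 0.83, "wx": 0, "wy": 0.001, "wz": -0.001}])

```text
t: 9.58
eef_pos: [0.4475, -0.1917, 0.1199]
tool_rot: [-0.001, 0.999, 0.047, 0.0]
contact_force: [1.0, -0.5, -0.9]
gripper_width: 0.093
```

>>> jog_arm(plan=[{"x": 0, "y": 0, "z": 0.007, "wx": 0, "wy": 0, "wz": 0}, {"x": 0, "y": 0, "z": 0.014, "wx": 0, "wy": 0, "wz": 0}, {"x": 0, "y": 0, "z": 0.014, "wx": 0, "wy": 0, "wz": 0}])

```text
t: 9.83
eef_pos: [0.4479, -0.1927, 0.1194]
tool_rot: [0.0, 0.999, 0.046, 0.001]
contact_force: [-6.6, -0.4, 18.0]
gripper_width: 0.099
```

>>> jog_arm(plan=[{"x": 0, "y": 0, "z": -0.006, "wx": 0, "wy": 0, "wz": 0}, {"x": 0, "y": 0, "z": -0.006, "wx": 0, "wy": 0, "wz": 0}, {"x": 0, "y": 0, "z": -0.006, "wx": 0, "wy": 0, "wz": 0}, {"x": 0, "y": 0, "z": -0.006, "wx": 0, "wy": 0, "wz": 0}, {"x": 0, "y": 0, "z": -0.006, "wx": 0, "wy": 0, "wz": 0}], hand=0.2)

```text
t: 10.25
eef_pos: [0.4479, -0.1925, 0.1205]
tool_rot: [0.0, 0.999, 0.046, 0.001]
contact_force: [0.8, -1.0, 0.1]
gripper_width: 0.604
```

>>> jog_arm(plan=[{"x": 0, "y": 0, "z": -0.08, "wx": 0, "wy": 0, "wz": 0}, {"x": 0, "y": 0, "z": -0.2, "wx": 0, "wy": 0, "wz": 0}, {"x": 0, "y": 0, "z": -0.4, "wx": 0, "wy": 0, "wz": 0}, {"x": 0, "y": 0, "z": -0.6, "wx": 0, "wy": 0, "wz": 0}, {"x": 0, "y": 0, "z": -0.8, "wx": 0, "wy": 0, "wz": 0}, {"x": 0, "y": 0, "z": -0.9, "wx": 0, "wy": 0, "wz": 0}])

```text
t: 10.75
eef_pos: [0.4493, -0.1928, 0.3054]
tool_rot: [0.001, 0.999, 0.047, 0.004]
contact_force: [1.0, 0.1, -0.5]
gripper_width: 0.596
```

```bash
python3 - <<'E'
from h import *
yw=np.load("rack.npy")[2]; p=np.load("rack.npy"); m=R.from_euler("z",yw)
org=np.array([p[0],p[1],.054])+m.apply([.003,p[5],0]); P,Q=tcp(org,yw); print(org,P,pose()[0])
pic("side","s6.png",(240,240,190,200),3.0,at(BIN,BO+R.from_euler("z",BY).apply([.015,-.085,0]),BY-np.pi/2)+at(BIN,org,yw))
print(look("side","tray"),look("side","bin_c_tab"))
rows([(P+[0,0,.16],Q)])
E
```

```text
[ 0.55288542 -0.40298346  0.054     ] [ 0.58044898 -0.40790795  0.164     ] [ 0.44931587 -0.19276455  0.3053886 ]
[([316.5, 239.9], 0.57), ([354.3, 298.6], 0.2)] [([284.9, 442.4], 0.63), ([365.0, 380.2], 0.59)]
{"x": 0.557, "y": 1.133, "z": -0.104, "wx": 0.0016, "wy": -0.001, "wz": -0.4141}
```

View pics/s6.png

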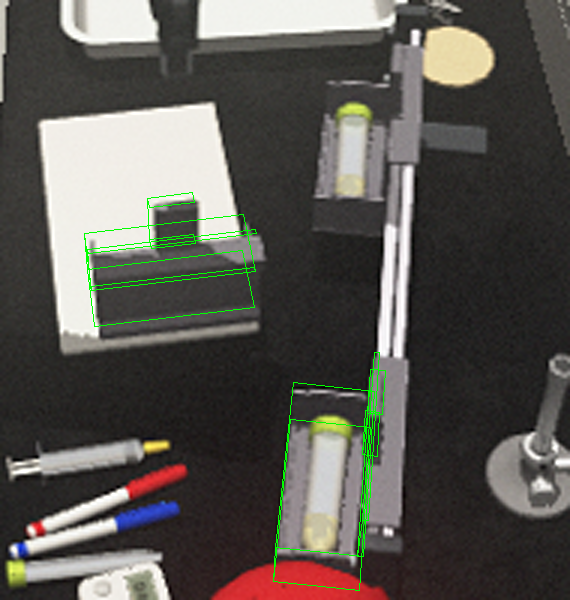

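>>> jog_arm(plan=[{"x": 0.05, "y": 0.1, "z": -0.05, "wx": 0, "wy": 0, "wz": -0.037}, {"x": 0.1, "y": 0.2, "z": -0.1, "wx": 0, "wy": 0, "wz": -0.075}, {"x": 0.15, "y": 0.3, "z": -0.1, "wx": 0, "wy": 0, "wz": -0.112}, {"x": 0.2, "y": 0.4, "z": -0.1, "wx": 0, "wy": 0, "wz": -0.15}, {"x": 0.25, "y": 0.5, "z": -0.1, "wx": 0, "wy": 0, "wz": -0.187}, {"x": 0.3, "y": 0.6, "z": -0.1, "wx": 0, "wy": 0, "wz": -0.225}, {"x": 0.35, "y": 0.7, "z": -0.1, "wx": 0, "wy": 0, "wz": -0.262}, {"x": 0.4, "y": 0.8, "z": -0.1, "wx": 0, "wy": 0, "wz": -0.3}, {"x": 0.45, "y": 0.9, "z": -0.1, "wx": 0, "wy": 0, "wz": -0.337}, {"x": 0.5, "y": 1, "z": -0.1, "wx": 0, "wy": 0, "wz": -0.375}, {"x": 0.55, "y": 1, "z": -0.1, "wx": 0, "wy": 0, "wz": -0.414}, {"x": 0.55, "y": 1, "z": -0.1, "wx": 0, "wy": 0, "wz": -0.414}])

```text
t: 11.9
eef_pos: [0.5771, -0.3816, 0.3194]
tool_rot: [0.0, 0.766, 0.643, 0.001]
contact_force: [0.4, 1.3, -0.1]
gripper_width: 0.6
```

```bash
python3 - <<'E'
from h import *
yw=np.load("rack.npy")[2]; 
org=np.array([.5525,-.4065,.054]); P,Q=tcp(org,yw); print(P,pose()[0])
rows([(P+[0,0,.1],Q),(P,Q)])
E
```

```text
[ 0.58006355 -0.41142449  0.164     ] [ 0.57708521 -0.38161501  0.31943048]
{"x": -0.145, "y": 0.04, "z": 0.277, "wx": 0.0006, "wy": -0.0007, "wz": 0.0012}
{"x": -0.146, "y": 0.039, "z": 0.777, "wx": 0.0006, "wy": -0.0007, "wz": 0.0012}
```

>>> jog_arm(plan=[{"x": -0.08, "y": 0.02, "z": 0.1, "wx": 0, "wy": 0, "wz": 0}, {"x": -0.146, "y": 0.04, "z": 0.2, "wx": 0, "wy": 0, "wz": 0}, {"x": -0.146, "y": 0.04, "z": 0.28, "wx": 0, "wy": 0, "wz": 0}, {"x": -0.146, "y": 0.04, "z": 0.36, "wx": 0, "wy": 0, "wz": 0.001}, {"x": -0.146, "y": 0.04, "z": 0.45, "wx": 0, "wy": 0, "wz": 0.001}, {"x": -0.146, "y": 0.04, "z": 0.55, "wx": 0, "wy": 0, "wz": 0.001}, {"x": -0.146, "y": 0.04, "z": 0.65, "wx": 0, "wy": 0, "wz": 0.001}, {"x": -0.146, "y": 0.04, "z": 0.73, "wx": 0, "wy": 0, "wz": 0.001}, {"x": -0.146, "y": 0.04, "z": 0.775, "wx": 0, "wy": 0, "wz": 0.001}, {"x": -0.146, "y": 0.04, "z": 0.775, "wx": 0, "wy": 0, "wz": 0.001}])

```text
t: 12.73
eef_pos: [0.5783, -0.4097, 0.1609]
tool_rot: [-0.003, 0.767, 0.642, 0.001]
contact_force: [0.2, -0.2, -0.6]
gripper_width: 0.6
```

>>> jog_arm(plan=[{"x": 0, "y": 0, "z": 0, "wx": 0, "wy": 0, "wz": 0}, {"x": 0, "y": 0, "z": 0, "wx": 0, "wy": 0, "wz": 0}, {"x": 0, "y": 0, "z": 0, "wx": 0, "wy": 0, "wz": 0}, {"x": 0, "y": 0, "z": 0, "wx": 0, "wy": 0, "wz": 0}, {"x": 0, "y": 0, "z": 0, "wx": 0, "wy": 0, "wz": 0}, {"x": 0, "y": 0, "z": 0, "wx": 0, "wy": 0, "wz": 0}, {"x": 0, "y": 0, "z": 0, "wx": 0, "wy": 0, "wz": 0}, {"x": 0, "y": 0, "z": 0, "wx": 0, "wy": 0, "wz": 0}], hand=-1, grip_force=60)

```text
t: 13.4
eef_pos: [0.5791, -0.41, 0.1623]
tool_rot: [-0.002, 0.767, 0.642, 0.001]
contact_force: [-0.3, 1.0, 5.4]
gripper_width: 0.097
```

```bash
python3 -c "
from h import *; yw=np.load('rack.npy')[2]; print(monitor.get_obs()['contact_force']);unhook(yw)
p,r=pose(); print(R.from_matrix((rot(yw).inv()*r).as_matrix()).as_rotvec(degrees=True))"
```

```text
[-0.29246725  0.9686156   5.42786299]
{"x": 0.0, "y": 0.012, "z": -0.008, "wx": 0.0273, "wy": -0.0012, "wz": -0.0002}
{"x": 0.0, "y": 0.024, "z": -0.015, "wx": 0.0551, "wy": -0.0013, "wz": -0.0002}
{"x": 0.0, "y": 0.037, "z": -0.022, "wx": 0.0828, "wy": -0.0013, "wz": -0.0001}
{"x": 0.0, "y": 0.037, "z": -0.022, "wx": 0.0828, "wy": -0.0013, "wz": -0.0001}
{"x": 0.001, "y": 0.037, "z": -0.122, "wx": 0.0828, "wy": -0.0013, "wz": -0.0001}
{"x": 0.001, "y": 0.037, "z": -0.222, "wx": 0.0828, "wy": -0.0013, "wz": -0.0001}
{"x": 0.001, "y": 0.037, "z": -0.222, "wx": 0.0828, "wy": -0.0013, "wz": -0.0001}
{"x": 0.001, "y": -0.263, "z": -0.221, "wx": 0.0828, "wy": -0.0013, "wz": -0.0001}
{"x": 0.0, "y": -0.563, "z": -0.221, "wx": 0.0828, "wy": -0.0013, "wz": -0.0001}
[0.08758592 0.22193523 0.05243703]
```

>>> jog_arm(plan=[{"x": 0, "y": 0.008, "z": -0.005, "wx": 0.018, "wy": 0, "wz": 0}, {"x": 0, "y": 0.016, "z": -0.01, "wx": 0.036, "wy": 0, "wz": 0}, {"x": 0, "y": 0.024, "z": -0.015, "wx": 0.055, "wy": 0, "wz": 0}, {"x": 0, "y": 0.031, "z": -0.019, "wx": 0.07, "wy": 0, "wz": 0}, {"x": 0, "y": 0.037, "z": -0.022, "wx": 0.084, "wy": 0, "wz": 0}, {"x": 0, "y": 0.037, "z": -0.022, "wx": 0.084, "wy": 0, "wz": 0}, {"x": 0, "y": 0.037, "z": -0.09, "wx": 0.084, "wy": 0, "wz": 0}, {"x": 0, "y": 0.037, "z": -0.16, "wx": 0.084, "wy": 0, "wz": 0}, {"x": 0, "y": 0.037, "z": -0.22, "wx": 0.084, "wy": 0, "wz": 0}, {"x": 0, "y": 0.037, "z": -0.24, "wx": 0.084, "wy": 0, "wz": 0}, {"x": 0, "y": -0.03, "z": -0.24, "wx": 0.084, "wy": 0, "wz": 0}, {"x": 0, "y": -0.13, "z": -0.24, "wx": 0.084, "wy": 0, "wz": 0}])

```text
t: 14.4
eef_pos: [0.5547, -0.405, 0.2112]
tool_rot: [-0.102, 0.76, 0.637, -0.082]
contact_force: [0.3, -0.1, -3.2]
gripper_width: 0.093
```

```bash
python3 - <<'E'
from h import *
yw=np.load("rack.npy")[2]; p,r=pose(); bx=binrot(yw,0).apply([1,0,0]); o=monitor.get_obs()
print(o["contact_force"],o["q"].round(2)); rows([(p-.1*bx+[0,0,.02],r),(p-.13*bx+[0,0,.13],rot(yw,0))])
E
```

```text
[ 0.25623778 -0.11085817 -3.22919721] [ 0.66  0.66 -0.28  1.26  0.23  1.5   0.19]
{"x": 0.001, "y": -0.509, "z": 0.033, "wx": 0.0, "wy": 0.0, "wz": 0.0}
{"x": 0.003, "y": -0.796, "z": -0.459, "wx": -0.0835, "wy": -0.0013, "wz": 0.0003}
```

>>> jog_arm(plan=[{"x": 0, "y": -0.13, "z": 0.01, "wx": 0, "wy": 0, "wz": 0}, {"x": 0, "y": -0.27, "z": 0.02, "wx": 0, "wy": 0, "wz": 0}, {"x": 0, "y": -0.4, "z": 0.03, "wx": 0, "wy": 0, "wz": 0}, {"x": 0, "y": -0.5, "z": 0.033, "wx": 0, "wy": 0, "wz": 0}, {"x": 0, "y": -0.57, "z": -0.06, "wx": -0.02, "wy": 0, "wz": 0}, {"x": 0, "y": -0.65, "z": -0.18, "wx": -0.04, "wy": 0, "wz": 0}, {"x": 0, "y": -0.72, "z": -0.3, "wx": -0.06, "wy": 0, "wz": 0}, {"x": 0, "y": -0.796, "z": -0.42, "wx": -0.083, "wy": 0, "wz": 0}, {"x": 0, "y": -0.8, "z": -0.5, "wx": -0.083, "wy": 0, "wz": 0}, {"x": 0, "y": -0.8, "z": -0.5, "wx": -0.083, "wy": 0, "wz": 0}])

```text
t: 15.23
eef_pos: [0.4279, -0.3843, 0.3551]
tool_rot: [0.003, 0.767, 0.641, 0.001]
contact_force: [0.9, -0.3, -2.8]
gripper_width: 0.099
```

```bash
cat >>h.py <<'E'
def pour(tray,yaw,tilt,clear=.075,ahead=.03):
    "TCP pose with the sill bottom over the tray point, `ahead` m behind it along bin x"
    s=np.array([*tray,clear])+binrot(yaw,0).apply([ahead,0,0]); o=s-binrot(yaw,tilt).apply([-.032,0,0])
    return tcp(o,yaw,tilt)
E
python3 - <<'E'
from h import *
o=monitor.get_obs(); print(o["contact_force"],o["q"].round(2))
im=cams.read_camera("top")
print(look("top","tray"),look("side","tray")); pic("top","t7.png",(220,150,300,200),2.6)
for y in (0,):
  print(pour([.518,.238],y,0,.2),pour([.518,.238],y,np.radians(50)))
  rows([pour([.518,.238],y,0,.2)])
E
```

```text
[ 0.89453022 -0.28213746 -2.81412377] [ 0.89  0.22 -0.33  1.58  0.07  1.35  0.38]
[([279.0, 271.9], 0.67), ([409.4, 231.7], 0.27)] [([316.5, 239.9], 0.57), ([354.3, 298.6], 0.2)]
(array([0.608, 0.238, 0.31 ]), Rotation.from_matrix(array([[ 0.,  1.,  0.],
                            [ 1.,  0.,  0.],
                            [ 0.,  0., -1.]]))) (array([0.50230237, 0.238     , 0.1916693 ]), Rotation.from_matrix(array([[ 0.        ,  0.64278761,  0.76604444],
                            [ 1.        ,  0.        ,  0.        ],
                            [ 0.        ,  0.76604444, -0.64278761]])))
{"x": 3.21, "y": 0.347, "z": 0.204, "wx": -0.0012, "wy": -0.0019, "wz": -0.0559}
```

View pics/t7.png

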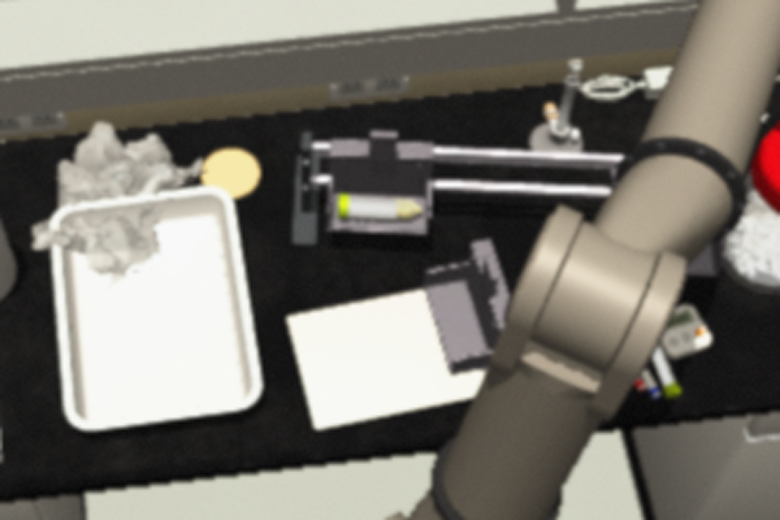

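>>> jog_arm(plan=[{"x": 0.1, "y": 0, "z": 0, "wx": 0, "wy": 0, "wz": 0}, {"x": 0.25, "y": 0, "z": 0, "wx": 0, "wy": 0, "wz": -0.01}, {"x": 0.4, "y": 0, "z": 0, "wx": 0, "wy": 0, "wz": -0.02}, {"x": 0.55, "y": 0, "z": 0, "wx": 0, "wy": 0, "wz": -0.03}, {"x": 0.7, "y": 0, "z": 0, "wx": 0, "wy": 0, "wz": -0.04}, {"x": 0.85, "y": 0, "z": 0, "wx": 0, "wy": 0, "wz": -0.05}, {"x": 1, "y": 0, "z": 0, "wx": 0, "wy": 0, "wz": -0.055}])

```text
t: 16.02
eef_pos: [0.4623, -0.1832, 0.3465]
tool_rot: [-0.005, 0.707, 0.707, 0.0]
contact_force: [1.0, -0.7, -2.1]
gripper_width: 0.098
```

>>> jog_arm(plan=[{"x": 0.15, "y": 0, "z": 0, "wx": 0, "wy": 0, "wz": -0.01}, {"x": 0.3, "y": 0, "z": 0, "wx": 0, "wy": 0, "wz": -0.02}, {"x": 0.45, "y": 0, "z": 0, "wx": 0, "wy": 0, "wz": -0.03}, {"x": 0.6, "y": 0, "z": 0, "wx": 0, "wy": 0, "wz": -0.04}, {"x": 0.75, "y": 0, "z": 0, "wx": 0, "wy": 0, "wz": -0.05}, {"x": 0.9, "y": 0, "z": 0, "wx": 0, "wy": 0, "wz": -0.055}, {"x": 1, "y": 0, "z": 0, "wx": 0, "wy": 0, "wz": -0.055}])

```text
t: 16.6
eef_pos: [0.4613, 0.0205, 0.3466]
tool_rot: [-0.007, 0.641, 0.767, 0.0]
contact_force: [0.1, -0.6, -2.4]
gripper_width: 0.094
```

```bash
python3 - <<'E'
from h import *
o=monitor.get_obs(); print(o["contact_force"],o["q"].round(2),o["eef_pos"])
y=np.radians(10)
rows([pour([.518,.238],y,0,.2)])
E
```

```text
[ 0.14196569 -0.62519569 -2.36122121] [ 0.49  0.05 -0.68  1.79  0.02  1.31 -0.02] [0.46133358 0.02054509 0.34662414]
{"x": 1.016, "y": 0.923, "z": 0.187, "wx": -0.0025, "wy": -0.0035, "wz": 0.0011}
```

```bash
python3 - <<'E'
from h import *
y=np.radians(10); print(onz("top",[[266,245],[245,240],[277,238]],.04).round(3))
rows([pour([.518,.238],y,0,.18,.02)]+[pour([.518,.238],y,np.radians(d),c,.02) for d,c in ((10,.17),(20,.15))])
E
```

```text
[[0.61  0.279 0.04 ]
 [0.64  0.353 0.04 ]
 [0.634 0.238 0.04 ]]
{"x": 1.015, "y": 0.874, "z": 0.287, "wx": -0.0025, "wy": -0.0035, "wz": 0.0011}
{"x": 1.016, "y": 0.774, "z": 0.294, "wx": -0.0581, "wy": -0.0036, "wz": 0.0008}
{"x": 1.015, "y": 0.668, "z": 0.37, "wx": -0.1136, "wy": -0.0037, "wz": 0.0005}
```

>>> jog_arm(plan=[{"x": 0.12, "y": 0.06, "z": 0, "wx": 0, "wy": 0, "wz": 0}, {"x": 0.27, "y": 0.16, "z": 0, "wx": 0, "wy": 0, "wz": 0}, {"x": 0.42, "y": 0.27, "z": 0, "wx": 0, "wy": 0, "wz": 0}, {"x": 0.57, "y": 0.38, "z": 0.02, "wx": 0, "wy": 0, "wz": 0}, {"x": 0.72, "y": 0.49, "z": 0.07, "wx": 0, "wy": -0.002, "wz": 0}, {"x": 0.87, "y": 0.59, "z": 0.13, "wx": -0.02, "wy": -0.003, "wz": 0}, {"x": 0.97, "y": 0.65, "z": 0.2, "wx": -0.04, "wy": -0.003, "wz": 0}, {"x": 1, "y": 0.67, "z": 0.25, "wx": -0.06, "wy": -0.003, "wz": 0}, {"x": 1, "y": 0.67, "z": 0.31, "wx": -0.085, "wy": -0.003, "wz": 0}, {"x": 1, "y": 0.67, "z": 0.37, "wx": -0.11, "wy": -0.003, "wz": 0}, {"x": 1, "y": 0.67, "z": 0.37, "wx": -0.11, "wy": -0.003, "wz": 0}])

```text
t: 17.52
eef_pos: [0.5501, 0.2402, 0.2664]
tool_rot: [0.105, 0.632, 0.758, 0.124]
contact_force: [-1.8, -1.8, -4.6]
gripper_width: 0.096
```

```bash
python3 - <<'E'
from h import *
o=monitor.get_obs(); print(o["contact_force"],o["q"].round(2),o["eef_pos"])
y=np.radians(10)
rows([pour([.518,.238],y,np.radians(d),c,.02) for d,c in ((20,.13),(26,.115),(32,.1),(38,.09),(42,.08),(46,.08),(50,.08),(53,.08))])
p,r=pose();print(np.degrees(np.arccos(-r.as_matrix()[2,2])))
pic("side","s8.png",(210,130,240,220),2.2); print(look("side","tube_1"),look("side","tray"))
E
```

```text
[-1.84886975 -1.82033086 -4.64066945] [ 0.1   0.2  -0.78  1.89  0.39  0.85 -0.69] [0.5501289  0.24017228 0.26636774]
{"x": 0.017, "y": 0.012, "z": 0.07, "wx": -0.007, "wy": 0.0003, "wz": 0.0022}
{"x": 0.018, "y": -0.072, "z": 0.114, "wx": -0.0403, "wy": 0.0002, "wz": 0.0022}
{"x": 0.018, "y": -0.158, "z": 0.164, "wx": -0.0737, "wy": 0.0, "wz": 0.0022}
{"x": 0.019, "y": -0.238, "z": 0.198, "wx": -0.107, "wy": -0.0001, "wz": 0.0022}
{"x": 0.019, "y": -0.298, "z": 0.239, "wx": -0.1292, "wy": -0.0002, "wz": 0.0022}
{"x": 0.02, "y": -0.341, "z": 0.237, "wx": -0.1514, "wy": -0.0002, "wz": 0.0022}
{"x": 0.02, "y": -0.385, "z": 0.237, "wx": -0.1737, "wy": -0.0003, "wz": 0.0022}
{"x": 0.02, "y": -0.418, "z": 0.24, "wx": -0.1903, "wy": -0.0004, "wz": 0.0022}
18.74152696504397
[([318.6, 192.1], 0.71), ([353.4, 295.7], 0.61)] [([314.4, 236.0], 0.76), ([319.3, 191.8], 0.23)]
```

View pics/s8.png

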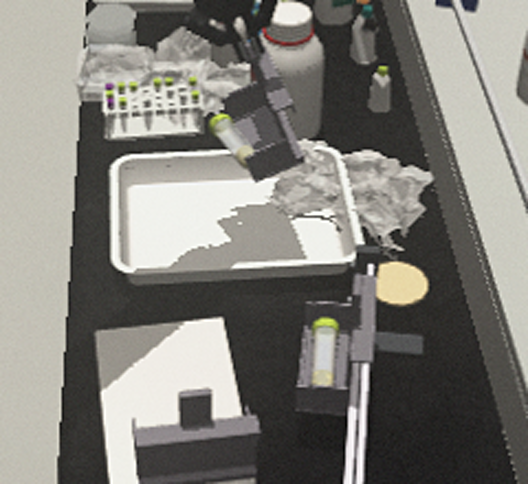

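>>> jog_arm(plan=[{"x": 0.018, "y": 0, "z": 0.07, "wx": -0.01, "wy": 0, "wz": 0.002}, {"x": 0.018, "y": -0.072, "z": 0.114, "wx": -0.04, "wy": 0, "wz": 0.002}, {"x": 0.018, "y": -0.158, "z": 0.164, "wx": -0.074, "wy": 0, "wz": 0.002}, {"x": 0.018, "y": -0.238, "z": 0.198, "wx": -0.107, "wy": 0, "wz": 0.002}, {"x": 0.018, "y": -0.298, "z": 0.239, "wx": -0.129, "wy": 0, "wz": 0.002}, {"x": 0.018, "y": -0.341, "z": 0.238, "wx": -0.151, "wy": 0, "wz": 0.002}, {"x": 0.02, "y": -0.385, "z": 0.238, "wx": -0.174, "wy": 0, "wz": 0.002}, {"x": 0.02, "y": -0.4, "z": 0.239, "wx": -0.182, "wy": 0, "wz": 0.002}, {"x": 0.02, "y": -0.4, "z": 0.239, "wx": -0.182, "wy": 0, "wz": 0.002}, {"x": 0.02, "y": -0.4, "z": 0.239, "wx": -0.182, "wy": 0, "wz": 0.002}])

```text
t: 18.5
eef_pos: [0.5032, 0.2296, 0.1885]
tool_rot: [0.276, 0.589, 0.705, 0.284]
contact_force: [0.1, -1.0, -5.3]
gripper_width: 0.091
```

```bash
python3 - <<'E'
from h import *
o=monitor.get_obs(); print(o["contact_force"],o["q"].round(2),o["eef_pos"])
p,r=pose();print(np.degrees(np.arccos(-r.as_matrix()[2,2])))
pic("side","s9.png",(210,130,240,220),2.2); print(look("side","tube_1"))
E
```

```text
[ 0.05604499 -1.00511869 -5.25191028] [ 0.21  0.26 -1.17  2.41  1.67  0.76 -2.1 ] [0.5032472  0.22962407 0.18854234]
46.64268660256113
[([357.4, 296.9], 0.82), ([330.7, 232.3], 0.73)]
```

View pics/s9.png

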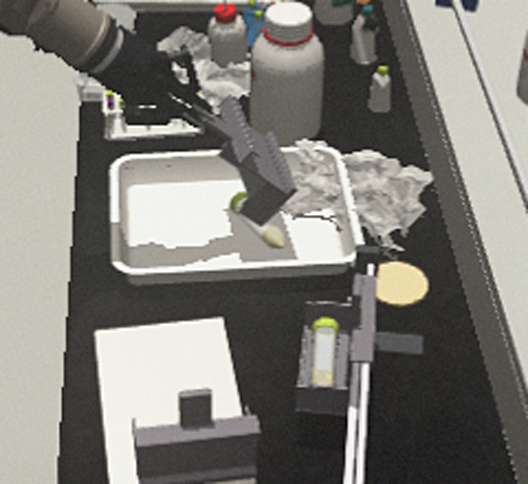

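```bash
python3 - <<'E'
from h import *
y=np.radians(10); print(onz("side",[[330.7,232.3]],.02))
rows([pour([.518,.238],y,np.radians(d),c,.02) for d,c in ((46,.09),(38,.1),(30,.12),(20,.14),(10,.16),(0,.18))])
E
```

```text
[[0.56320481 0.22184424 0.02      ]]
{"x": 0.022, "y": 0.082, "z": -0.082, "wx": 0.001, "wy": 0.0154, "wz": 0.0076}
{"x": 0.02, "y": 0.192, "z": -0.069, "wx": 0.0454, "wy": 0.0159, "wz": 0.0065}
{"x": 0.016, "y": 0.33, "z": -0.081, "wx": 0.0898, "wy": 0.0164, "wz": 0.0054}
{"x": 0.013, "y": 0.472, "z": -0.067, "wx": 0.1454, "wy": 0.0169, "wz": 0.004}
{"x": 0.011, "y": 0.6, "z": -0.042, "wx": 0.2009, "wy": 0.0173, "wz": 0.0025}
{"x": 0.01, "y": 0.709, "z": -0.009, "wx": 0.2564, "wy": 0.0176, "wz": 0.001}
```

>>> jog_arm(plan=[{"x": 0.02, "y": 0.04, "z": -0.06, "wx": 0, "wy": 0.007, "wz": 0.004}, {"x": 0.02, "y": 0.08, "z": -0.08, "wx": 0.005, "wy": 0.015, "wz": 0.007}, {"x": 0.02, "y": 0.135, "z": -0.075, "wx": 0.022, "wy": 0.015, "wz": 0.007}, {"x": 0.02, "y": 0.192, "z": -0.07, "wx": 0.045, "wy": 0.016, "wz": 0.006}, {"x": 0.018, "y": 0.26, "z": -0.075, "wx": 0.067, "wy": 0.016, "wz": 0.006}, {"x": 0.016, "y": 0.33, "z": -0.08, "wx": 0.09, "wy": 0.016, "wz": 0.005}, {"x": 0.015, "y": 0.4, "z": -0.074, "wx": 0.118, "wy": 0.017, "wz": 0.004}, {"x": 0.013, "y": 0.472, "z": -0.067, "wx": 0.145, "wy": 0.017, "wz": 0.004}, {"x": 0.012, "y": 0.54, "z": -0.055, "wx": 0.173, "wy": 0.017, "wz": 0.003}, {"x": 0.011, "y": 0.6, "z": -0.042, "wx": 0.2, "wy": 0.017, "wz": 0.002}, {"x": 0.01, "y": 0.66, "z": -0.04, "wx": 0.23, "wy": 0.017, "wz": 0.001}, {"x": 0.01, "y": 0.66, "z": -0.04, "wx": 0.256, "wy": 0.017, "wz": 0.001}])

```text
t: 19.6
eef_pos: [0.5913, 0.2502, 0.2893]
tool_rot: [-0.0, 0.645, 0.764, 0.001]
contact_force: [-0.3, -0.4, -1.6]
gripper_width: 0.097
```

```bash
python3 - <<'E'
from h import *
o=monitor.get_obs(); print(o["contact_force"],o["q"].round(2),o["eef_pos"])
p,r=pose();print(np.degrees(np.arccos(-r.as_matrix()[2,2])))
cams.read_camera("side");cams.read_camera("top");print(look("side","tube_1"),look("top","tube_1"),look("top","tray"),look("side","tray"))
b=rot(np.radians(10)); rows([((.52,.23,.36),b),((.45,.02,.36),b)])
E
```

```text
[-0.26070037 -0.42637914 -1.58449549] [ 0.25  0.6  -1.15  1.48  0.55  1.42 -0.75] [0.59126724 0.2502484  0.2892519 ]
0.08928181952460196
[([356.4, 294.2], 0.7), ([331.4, 231.5], 0.51)] [([277.0, 258.2], 0.66), ([369.0, 229.6], 0.49)] [([278.7, 271.2], 0.94), ([173.2, 284.1], 0.31)] [([316.7, 235.2], 0.87)]
{"x": -0.045, "y": -0.338, "z": -0.363, "wx": 0.0011, "wy": 0.0008, "wz": 0.0001}
{"x": -1.018, "y": -0.865, "z": -0.363, "wx": 0.0011, "wy": 0.0008, "wz": 0.0001}
```

>>> jog_arm(plan=[{"x": 0, "y": -0.05, "z": -0.1, "wx": 0, "wy": 0, "wz": 0}, {"x": -0.05, "y": -0.15, "z": -0.22, "wx": 0, "wy": 0, "wz": 0.02}, {"x": -0.1, "y": -0.28, "z": -0.33, "wx": 0, "wy": 0, "wz": 0.05}, {"x": -0.2, "y": -0.4, "z": -0.36, "wx": 0, "wy": 0, "wz": 0.085}, {"x": -0.33, "y": -0.5, "z": -0.36, "wx": 0, "wy": 0, "wz": 0.12}, {"x": -0.48, "y": -0.58, "z": -0.36, "wx": 0, "wy": 0, "wz": 0.155}, {"x": -0.63, "y": -0.65, "z": -0.36, "wx": 0, "wy": 0, "wz": 0.19}, {"x": -0.78, "y": -0.72, "z": -0.36, "wx": 0, "wy": 0, "wz": 0.225}, {"x": -0.92, "y": -0.78, "z": -0.36, "wx": 0, "wy": 0, "wz": 0.26}, {"x": -1, "y": -0.85, "z": -0.36, "wx": 0, "wy": 0, "wz": 0.295}, {"x": -1, "y": -0.85, "z": -0.36, "wx": 0, "wy": 0, "wz": 0.32}])

```text
t: 20.82
eef_pos: [0.4501, 0.0192, 0.359]
tool_rot: [0.005, 0.935, 0.356, 0.0]
contact_force: [0.6, -0.3, -2.0]
gripper_width: 0.097
```

```bash
python3 - <<'E'
from h import *
o=monitor.get_obs(); print(o["contact_force"],o["q"].round(2),o["eef_pos"])
rows([slot(.01,dz=.2),slot(.01,dz=.14)])
E
```

```text
[ 0.57249059 -0.28745594 -1.96672628] [ 0.94  0.05 -1.13  1.78  0.06  1.33 -1.05] [0.45007343 0.01918055 0.35895174]
{"x": -0.431, "y": 0.389, "z": 0.209, "wx": 0.003, "wy": -0.0001, "wz": 0.2015}
{"x": -0.43, "y": 0.386, "z": 0.509, "wx": 0.003, "wy": -0.0001, "wz": 0.2015}
```

>>> jog_arm(plan=[{"x": -0.08, "y": 0.08, "z": 0, "wx": 0, "wy": 0, "wz": 0.035}, {"x": -0.18, "y": 0.17, "z": 0, "wx": 0, "wy": 0, "wz": 0.07}, {"x": -0.28, "y": 0.26, "z": 0.02, "wx": 0, "wy": 0, "wz": 0.105}, {"x": -0.37, "y": 0.34, "z": 0.08, "wx": 0, "wy": 0, "wz": 0.14}, {"x": -0.43, "y": 0.388, "z": 0.16, "wx": 0.002, "wy": 0, "wz": 0.175}, {"x": -0.43, "y": 0.388, "z": 0.26, "wx": 0.003, "wy": 0, "wz": 0.2}, {"x": -0.43, "y": 0.388, "z": 0.38, "wx": 0.003, "wy": 0, "wz": 0.2015}, {"x": -0.43, "y": 0.388, "z": 0.5, "wx": 0.003, "wy": 0, "wz": 0.2015}, {"x": -0.43, "y": 0.388, "z": 0.5, "wx": 0.003, "wy": 0, "wz": 0.2015}])

```text
t: 21.57
eef_pos: [0.4339, -0.0967, 0.2562]
tool_rot: [0.0, 0.999, 0.047, -0.003]
contact_force: [-1.2, -0.2, -2.3]
gripper_width: 0.093
```

```bash
python3 - <<'E'
from h import *
o=monitor.get_obs(); print(o["contact_force"],o["q"].round(2),o["eef_pos"])
rows([slot(.01,dz=.004),slot(.01,dz=0)])
E
```

```text
[-1.21442695 -0.19955251 -2.30575861] [ 1.02  0.13 -1.    1.95  0.13  1.12 -1.51] [ 0.43390385 -0.09669632  0.2561767 ]
{"x": 0.022, "y": 0.001, "z": 0.671, "wx": -0.0, "wy": 0.0018, "wz": 0.0001}
{"x": 0.023, "y": 0.001, "z": 0.691, "wx": -0.0, "wy": 0.0018, "wz": 0.0001}
```

>>> jog_arm(plan=[{"x": 0.022, "y": 0, "z": 0.12, "wx": 0, "wy": 0.002, "wz": 0}, {"x": 0.022, "y": 0, "z": 0.25, "wx": 0, "wy": 0.002, "wz": 0}, {"x": 0.022, "y": 0, "z": 0.38, "wx": 0, "wy": 0.002, "wz": 0}, {"x": 0.022, "y": 0, "z": 0.5, "wx": 0, "wy": 0.002, "wz": 0}, {"x": 0.022, "y": 0, "z": 0.58, "wx": 0, "wy": 0.002, "wz": 0}, {"x": 0.022, "y": 0, "z": 0.64, "wx": 0, "wy": 0.002, "wz": 0}, {"x": 0.022, "y": 0, "z": 0.67, "wx": 0, "wy": 0.002, "wz": 0}, {"x": 0.022, "y": 0, "z": 0.68, "wx": 0, "wy": 0.002, "wz": 0}, {"x": 0.022, "y": 0, "z": 0.69, "wx": 0, "wy": 0.002, "wz": 0}, {"x": 0.022, "y": 0, "z": 0.695, "wx": 0, "wy": 0.002, "wz": 0}, {"x": 0.022, "y": 0, "z": 0.695, "wx": 0, "wy": 0.002, "wz": 0}])

```text
t: 22.48
eef_pos: [0.438, -0.0965, 0.1178]
tool_rot: [0.0, 0.999, 0.047, 0.001]
contact_force: [-0.0, -0.8, -2.4]
gripper_width: 0.096
```

>>> jog_arm(plan=[{"x": 0, "y": 0, "z": 0.008, "wx": 0, "wy": 0, "wz": 0}, {"x": 0, "y": 0, "z": 0.016, "wx": 0, "wy": 0, "wz": 0}, {"x": 0, "y": 0, "z": 0.016, "wx": 0, "wy": 0, "wz": 0}])

```text
t: 22.73
eef_pos: [0.4386, -0.0977, 0.1162]
tool_rot: [0.002, 0.999, 0.047, 0.001]
contact_force: [-6.7, -2.4, 17.0]
gripper_width: 0.097
```

Seated. Release, rise, head to bin_a.

>>> jog_arm(plan=[{"x": 0, "y": 0, "z": -0.006, "wx": 0, "wy": 0, "wz": 0}, {"x": 0, "y": 0, "z": -0.006, "wx": 0, "wy": 0, "wz": 0}, {"x": 0, "y": 0, "z": -0.006, "wx": 0, "wy": 0, "wz": 0}, {"x": 0, "y": 0, "z": -0.006, "wx": 0, "wy": 0, "wz": 0}, {"x": 0, "y": 0, "z": -0.006, "wx": 0, "wy": 0, "wz": 0}], hand=0.2)

```text
t: 23.15
eef_pos: [0.4386, -0.0976, 0.1174]
tool_rot: [0.002, 0.999, 0.047, 0.001]
contact_force: [0.2, -0.3, 0.8]
gripper_width: 0.599
```

>>> jog_arm(plan=[{"x": 0, "y": 0, "z": -0.08, "wx": 0, "wy": 0, "wz": 0}, {"x": 0, "y": 0, "z": -0.2, "wx": 0, "wy": 0, "wz": 0}, {"x": 0, "y": 0, "z": -0.4, "wx": 0, "wy": 0, "wz": 0}, {"x": 0, "y": 0, "z": -0.6, "wx": 0, "wy": 0, "wz": 0}, {"x": 0, "y": 0, "z": -0.8, "wx": 0, "wy": 0, "wz": 0}, {"x": 0, "y": 0, "z": -0.95, "wx": 0, "wy": 0, "wz": 0}, {"x": 0, "y": 0, "z": -0.95, "wx": 0, "wy": 0, "wz": 0}])

```text
t: 23.73
eef_pos: [0.4418, -0.0968, 0.3132]
tool_rot: [0.004, 0.999, 0.047, 0.006]
contact_force: [0.6, 0.3, 0.1]
gripper_width: 0.598
```

```bash
python3 - <<'E'
from h import *
yw=np.load("rack.npy")[2]; p=np.load("rack.npy"); m=R.from_euler("z",yw)
org=np.array([p[0],p[1],.054])+m.apply([.002,p[3]-.002,0]); P,Q=tcp(org,yw); print(org,P,pose()[0],monitor.get_obs()["q"].round(2))
pic("side","s10.png",(210,180,210,180),2.8,at(BIN,org,yw)); print(look("side","bin_a_tab"),look("side","tray"))
rows([(P+[0,0,.14],Q)])
E
```

```text
[ 0.60949121 -0.08046111  0.054     ] [ 0.63705476 -0.08538559  0.164     ] [ 0.44176735 -0.09684244  0.31320224] [ 1.06  0.08 -1.02  1.87  0.07  1.23 -1.45]
[([374.8, 266.5], 0.91)] [([317.3, 232.8], 0.71)]
{"x": 0.998, "y": 0.034, "z": 0.015, "wx": 0.0013, "wy": 0.0005, "wz": -0.4141}
```

View pics/s10.png

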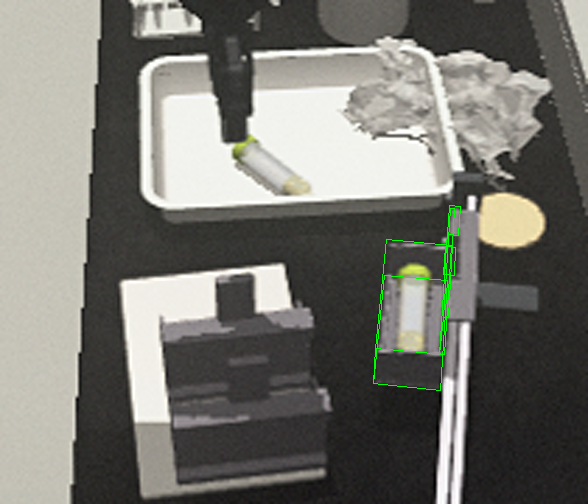

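>>> jog_arm(plan=[{"x": 0.09, "y": 0, "z": 0, "wx": 0, "wy": 0, "wz": -0.037}, {"x": 0.18, "y": 0, "z": 0, "wx": 0, "wy": 0, "wz": -0.075}, {"x": 0.27, "y": 0.01, "z": 0, "wx": 0, "wy": 0, "wz": -0.112}, {"x": 0.36, "y": 0.01, "z": 0, "wx": 0, "wy": 0, "wz": -0.15}, {"x": 0.45, "y": 0.015, "z": 0, "wx": 0, "wy": 0, "wz": -0.187}, {"x": 0.54, "y": 0.02, "z": 0, "wx": 0, "wy": 0, "wz": -0.225}, {"x": 0.63, "y": 0.02, "z": 0, "wx": 0, "wy": 0, "wz": -0.262}, {"x": 0.72, "y": 0.02, "z": 0, "wx": 0, "wy": 0, "wz": -0.3}, {"x": 0.81, "y": 0.03, "z": 0, "wx": 0, "wy": 0, "wz": -0.337}, {"x": 0.9, "y": 0.03, "z": 0, "wx": 0, "wy": 0, "wz": -0.375}, {"x": 0.998, "y": 0.034, "z": 0.015, "wx": 0, "wy": 0, "wz": -0.414}, {"x": 0.998, "y": 0.034, "z": 0.015, "wx": 0, "wy": 0, "wz": -0.414}])

```text
t: 24.88
eef_pos: [0.6385, -0.085, 0.2999]
tool_rot: [-0.001, 0.765, 0.644, -0.001]
contact_force: [-0.6, -0.7, -0.8]
gripper_width: 0.598
```

```bash
python3 - <<'E'
from h import *
P,Q=tcp([.6095,-.0805,.054],np.load("rack.npy")[2]); print(pose()[0],monitor.get_obs()["q"].round(2)); rows([(P,Q)])
E
```

```text
[ 0.63846405 -0.08497344  0.29989265] [ 0.77  0.59 -1.14  1.46  0.54  1.44 -0.55]
{"x": -0.003, "y": -0.005, "z": 0.679, "wx": -0.0007, "wy": 0.0003, "wz": 0.002}
```

>>> jog_arm(plan=[{"x": 0, "y": 0, "z": 0.1, "wx": 0, "wy": 0, "wz": 0.002}, {"x": 0, "y": 0, "z": 0.2, "wx": 0, "wy": 0, "wz": 0.002}, {"x": 0, "y": 0, "z": 0.3, "wx": 0, "wy": 0, "wz": 0.002}, {"x": 0, "y": 0, "z": 0.4, "wx": 0, "wy": 0, "wz": 0.002}, {"x": 0, "y": 0, "z": 0.5, "wx": 0, "wy": 0, "wz": 0.002}, {"x": 0, "y": 0, "z": 0.58, "wx": 0, "wy": 0, "wz": 0.002}, {"x": 0, "y": 0, "z": 0.64, "wx": 0, "wy": 0, "wz": 0.002}, {"x": 0, "y": 0, "z": 0.679, "wx": 0, "wy": 0, "wz": 0.002}, {"x": 0, "y": 0, "z": 0.679, "wx": 0, "wy": 0, "wz": 0.002}])

```text
t: 25.63
eef_pos: [0.637, -0.0851, 0.1621]
tool_rot: [-0.002, 0.767, 0.642, -0.002]
contact_force: [-0.7, -0.3, -0.3]
gripper_width: 0.606
```

>>> jog_arm(plan=[{"x": 0, "y": 0, "z": 0, "wx": 0, "wy": 0, "wz": 0}, {"x": 0, "y": 0, "z": 0, "wx": 0, "wy": 0, "wz": 0}, {"x": 0, "y": 0, "z": 0, "wx": 0, "wy": 0, "wz": 0}, {"x": 0, "y": 0, "z": 0, "wx": 0, "wy": 0, "wz": 0}, {"x": 0, "y": 0, "z": 0, "wx": 0, "wy": 0, "wz": 0}, {"x": 0, "y": 0, "z": 0, "wx": 0, "wy": 0, "wz": 0}, {"x": 0, "y": 0, "z": 0, "wx": 0, "wy": 0, "wz": 0}, {"x": 0, "y": 0, "z": 0, "wx": 0, "wy": 0, "wz": 0}], hand=-1, grip_force=60)

```text
t: 26.3
eef_pos: [0.6377, -0.085, 0.1633]
tool_rot: [-0.001, 0.767, 0.642, -0.002]
contact_force: [-0.9, 0.1, 5.2]
gripper_width: 0.095
```

```bash
python3 -c "
from h import *; yw=np.load('rack.npy')[2]; print(monitor.get_obs()['contact_force'],monitor.get_obs()['q'].round(2));unhook(yw)"
```

```text
[-0.92975551  0.09129896  5.21864081] [ 0.74  0.7  -1.07  1.62  0.64  1.22 -0.64]
{"x": -0.0, "y": 0.012, "z": -0.008, "wx": 0.0267, "wy": 0.0004, "wz": -0.0001}
{"x": -0.0, "y": 0.024, "z": -0.015, "wx": 0.0545, "wy": 0.0004, "wz": -0.0001}
{"x": -0.0, "y": 0.037, "z": -0.022, "wx": 0.0822, "wy": 0.0004, "wz": -0.0001}
{"x": -0.0, "y": 0.037, "z": -0.022, "wx": 0.0822, "wy": 0.0004, "wz": -0.0001}
{"x": -0.0, "y": 0.037, "z": -0.122, "wx": 0.0822, "wy": 0.0004, "wz": -0.0001}
{"x": -0.0, "y": 0.036, "z": -0.222, "wx": 0.0822, "wy": 0.0004, "wz": -0.0001}
{"x": -0.0, "y": 0.036, "z": -0.222, "wx": 0.0822, "wy": 0.0004, "wz": -0.0001}
{"x": -0.0, "y": -0.264, "z": -0.221, "wx": 0.0822, "wy": 0.0004, "wz": -0.0001}
{"x": -0.0, "y": -0.564, "z": -0.22, "wx": 0.0822, "wy": 0.0004, "wz": -0.0001}
```

>>> jog_arm(plan=[{"x": 0, "y": 0.008, "z": -0.005, "wx": 0.018, "wy": 0, "wz": 0}, {"x": 0, "y": 0.016, "z": -0.01, "wx": 0.036, "wy": 0, "wz": 0}, {"x": 0, "y": 0.024, "z": -0.015, "wx": 0.055, "wy": 0, "wz": 0}, {"x": 0, "y": 0.031, "z": -0.019, "wx": 0.07, "wy": 0, "wz": 0}, {"x": 0, "y": 0.037, "z": -0.022, "wx": 0.084, "wy": 0, "wz": 0}, {"x": 0, "y": 0.037, "z": -0.022, "wx": 0.084, "wy": 0, "wz": 0}, {"x": 0, "y": 0.037, "z": -0.09, "wx": 0.084, "wy": 0, "wz": 0}, {"x": 0, "y": 0.037, "z": -0.16, "wx": 0.084, "wy": 0, "wz": 0}, {"x": 0, "y": 0.037, "z": -0.22, "wx": 0.084, "wy": 0, "wz": 0}, {"x": 0, "y": 0.037, "z": -0.24, "wx": 0.084, "wy": 0, "wz": 0}, {"x": 0, "y": -0.03, "z": -0.24, "wx": 0.084, "wy": 0, "wz": 0}, {"x": 0, "y": -0.13, "z": -0.24, "wx": 0.084, "wy": 0, "wz": 0}])

```text
t: 27.3
eef_pos: [0.613, -0.0804, 0.2123]
tool_rot: [-0.101, 0.761, 0.636, -0.085]
contact_force: [0.2, 0.8, -2.5]
gripper_width: 0.095
```

```bash
python3 - <<'E'
from h import *
yw=np.load("rack.npy")[2]; p,r=pose(); bx=binrot(yw,0).apply([1,0,0]); o=monitor.get_obs()
print(o["contact_force"],o["q"].round(2)); rows([(p-.06*bx+[0,0,.02],r),(p-.1*bx+[0,0,.13],rot(yw,0))])
E
```

```text
[ 0.17248447  0.84374873 -2.52770757] [ 0.66  0.76 -1.05  1.41  0.52  1.57 -0.57]
{"x": -0.0, "y": -0.316, "z": -0.018, "wx": 0.0, "wy": 0.0, "wz": 0.0}
{"x": -0.001, "y": -0.653, "z": -0.497, "wx": -0.0842, "wy": 0.0002, "wz": -0.0004}
```

>>> jog_arm(plan=[{"x": 0, "y": -0.12, "z": -0.005, "wx": 0, "wy": 0, "wz": 0}, {"x": 0, "y": -0.24, "z": -0.01, "wx": 0, "wy": 0, "wz": 0}, {"x": 0, "y": -0.32, "z": -0.02, "wx": 0, "wy": 0, "wz": 0}, {"x": 0, "y": -0.4, "z": -0.12, "wx": -0.02, "wy": 0, "wz": 0}, {"x": 0, "y": -0.48, "z": -0.24, "wx": -0.04, "wy": 0, "wz": 0}, {"x": 0, "y": -0.56, "z": -0.36, "wx": -0.06, "wy": 0, "wz": 0}, {"x": 0, "y": -0.65, "z": -0.47, "wx": -0.084, "wy": 0, "wz": 0}, {"x": 0, "y": -0.65, "z": -0.55, "wx": -0.084, "wy": 0, "wz": 0}, {"x": 0, "y": -0.65, "z": -0.6, "wx": -0.084, "wy": 0, "wz": 0}, {"x": 0, "y": -0.65, "z": -0.6, "wx": -0.084, "wy": 0, "wz": 0}])

```text
t: 28.13
eef_pos: [0.5214, -0.0639, 0.3644]
tool_rot: [0.002, 0.768, 0.641, 0.0]
contact_force: [0.9, -0.3, -1.6]
gripper_width: 0.096
```

```bash
python3 - <<'E'
from h import *
o=monitor.get_obs(); print(o["contact_force"],o["q"].round(2),o["eef_pos"])
cams.read_camera("top");cams.read_camera("side")
print(look("top","tray"),look("side","tray"),look("side","tube_3"))
y=np.radians(10); rows([pour([.51,.238],y,0,.25,.02)])
E
```

```text
[ 0.85607156 -0.25476342 -1.57100562] [ 1.04  0.34 -1.3   1.63  0.33  1.43 -0.48] [ 0.5213751  -0.06392957  0.36444669]
[([279.5, 270.8], 0.68)] [] [([311.5, 236.5], 0.68), ([306.7, 246.8], 0.42)]
{"x": 1.612, "y": 0.061, "z": 0.003, "wx": -0.0011, "wy": -0.0003, "wz": -0.1119}
```

>>> jog_arm(plan=[{"x": 0.1, "y": 0, "z": 0, "wx": 0, "wy": 0, "wz": -0.01}, {"x": 0.22, "y": 0.01, "z": 0, "wx": 0, "wy": 0, "wz": -0.02}, {"x": 0.34, "y": 0.01, "z": 0, "wx": 0, "wy": 0, "wz": -0.03}, {"x": 0.46, "y": 0.02, "z": 0, "wx": 0, "wy": 0, "wz": -0.04}, {"x": 0.58, "y": 0.03, "z": 0, "wx": 0, "wy": 0, "wz": -0.05}, {"x": 0.7, "y": 0.03, "z": 0, "wx": 0, "wy": 0, "wz": -0.06}, {"x": 0.85, "y": 0.04, "z": 0, "wx": 0, "wy": 0, "wz": -0.07}, {"x": 1, "y": 0.04, "z": 0, "wx": 0, "wy": 0, "wz": -0.08}, {"x": 1, "y": 0.04, "z": 0, "wx": 0, "wy": 0, "wz": -0.09}])

```text
t: 29.13
eef_pos: [0.5617, 0.1401, 0.3595]
tool_rot: [-0.004, 0.664, 0.747, 0.0]
contact_force: [-1.2, 1.0, -1.8]
gripper_width: 0.096
```

```bash
python3 - <<'E'
from h import *
o=monitor.get_obs(); print(o["contact_force"],o["q"].round(2),o["eef_pos"])
cams.read_camera("side"); print(look("side","tube_3"),look("side","tray"))
y=np.radians(10); rows([pour([.51,.238],y,np.radians(d),c,.02) for d,c in((0,.22),(10,.19),(20,.16))])
E
```

```text
[-1.20608352  0.95198678 -1.81180423] [ 0.55  0.48 -1.28  1.51  0.45  1.49 -0.62] [0.56165729 0.14013579 0.35952393]
[([308.8, 246.1], 0.75)] [([318.0, 237.6], 0.93), ([309.0, 243.2], 0.59)]
{"x": 0.579, "y": 0.193, "z": 0.146, "wx": -0.0018, "wy": -0.0005, "wz": -0.0216}
{"x": 0.572, "y": 0.093, "z": 0.253, "wx": -0.0573, "wy": 0.0013, "wz": -0.0216}
{"x": 0.565, "y": -0.012, "z": 0.378, "wx": -0.1128, "wy": 0.0032, "wz": -0.0214}
```

```bash
python3 - <<'E'
from h import *
pic("side","a.png",(220,110,210,200),1.9);pic("top","b.png",(200,120,250,190),1.5)
a=cv2.imread("pics/a.png");b=cv2.imread("pics/b.png");c=np.zeros((400,790,3),np.uint8);c[:a.shape[0],:a.shape[1]]=a;c[:b.shape[0],400:400+b.shape[1]]=b;cv2.imwrite("pics/c11.png",c)
E
```

```text
(no output)
```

View pics/c11.png

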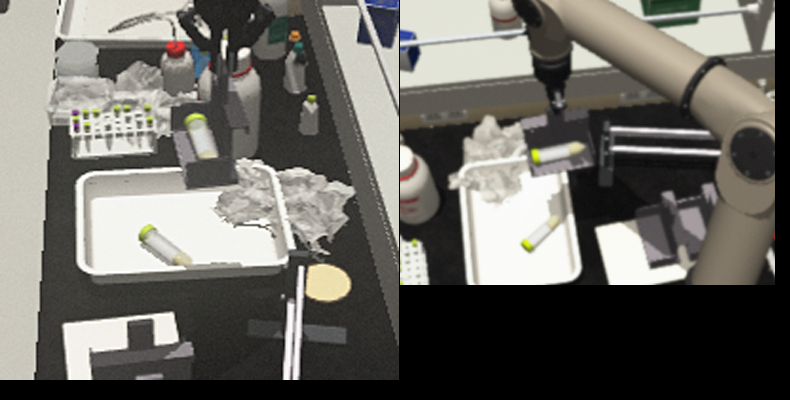

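>>> jog_arm(plan=[{"x": 0.1, "y": 0.02, "z": 0, "wx": 0, "wy": 0, "wz": -0.005}, {"x": 0.2, "y": 0.02, "z": 0.02, "wx": 0, "wy": 0, "wz": -0.01}, {"x": 0.32, "y": 0.02, "z": 0.06, "wx": 0, "wy": 0, "wz": -0.02}, {"x": 0.44, "y": 0.02, "z": 0.12, "wx": -0.02, "wy": 0, "wz": -0.02}, {"x": 0.54, "y": 0.02, "z": 0.18, "wx": -0.04, "wy": 0.001, "wz": -0.02}, {"x": 0.57, "y": 0.02, "z": 0.25, "wx": -0.06, "wy": 0.002, "wz": -0.02}, {"x": 0.57, "y": 0, "z": 0.32, "wx": -0.085, "wy": 0.003, "wz": -0.02}, {"x": 0.565, "y": -0.012, "z": 0.378, "wx": -0.113, "wy": 0.003, "wz": -0.021}, {"x": 0.565, "y": -0.012, "z": 0.378, "wx": -0.113, "wy": 0.003, "wz": -0.021}])

```text
t: 30.13
eef_pos: [0.542, 0.2393, 0.2777]
tool_rot: [0.114, 0.634, 0.754, 0.128]
contact_force: [-1.7, -0.0, -2.4]
gripper_width: 0.096
```

```bash
python3 - <<'E'
from h import *
o=monitor.get_obs(); print(o["contact_force"],o["q"].round(2),o["eef_pos"])
y=np.radians(10); rows([pour([.51,.238],y,np.radians(d),c,.02) for d,c in((24,.14),(30,.125),(36,.11),(42,.1),(46,.095),(50,.095),(53,.095))])
E
```

```text
[-1.7470796  -0.03069031 -2.35063261] [ 0.49  0.33 -1.3   1.88  0.63  0.96 -0.9 ] [0.54204753 0.23926279 0.2776746 ]
{"x": 0.022, "y": -0.03, "z": 0.057, "wx": -0.0241, "wy": 0.0033, "wz": 0.0004}
{"x": 0.023, "y": -0.116, "z": 0.104, "wx": -0.0574, "wy": 0.0032, "wz": 0.0006}
{"x": 0.023, "y": -0.204, "z": 0.157, "wx": -0.0907, "wy": 0.0032, "wz": 0.0007}
{"x": 0.024, "y": -0.286, "z": 0.194, "wx": -0.1241, "wy": 0.0032, "wz": 0.0009}
{"x": 0.024, "y": -0.338, "z": 0.214, "wx": -0.1463, "wy": 0.0032, "wz": 0.001}
{"x": 0.024, "y": -0.382, "z": 0.214, "wx": -0.1685, "wy": 0.0031, "wz": 0.0011}
{"x": 0.024, "y": -0.414, "z": 0.216, "wx": -0.1852, "wy": 0.0031, "wz": 0.0012}
```

>>> jog_arm(plan=[{"x": 0.02, "y": -0.03, "z": 0.05, "wx": -0.024, "wy": 0.003, "wz": 0}, {"x": 0.023, "y": -0.07, "z": 0.08, "wx": -0.04, "wy": 0.003, "wz": 0}, {"x": 0.023, "y": -0.116, "z": 0.104, "wx": -0.057, "wy": 0.003, "wz": 0}, {"x": 0.023, "y": -0.16, "z": 0.13, "wx": -0.074, "wy": 0.003, "wz": 0}, {"x": 0.023, "y": -0.204, "z": 0.157, "wx": -0.091, "wy": 0.003, "wz": 0}, {"x": 0.023, "y": -0.245, "z": 0.175, "wx": -0.107, "wy": 0.003, "wz": 0.001}, {"x": 0.024, "y": -0.286, "z": 0.194, "wx": -0.124, "wy": 0.003, "wz": 0.001}, {"x": 0.024, "y": -0.338, "z": 0.214, "wx": -0.146, "wy": 0.003, "wz": 0.001}, {"x": 0.024, "y": -0.382, "z": 0.214, "wx": -0.168, "wy": 0.003, "wz": 0.001}, {"x": 0.024, "y": -0.382, "z": 0.214, "wx": -0.172, "wy": 0.003, "wz": 0.001}, {"x": 0.024, "y": -0.382, "z": 0.214, "wx": -0.172, "wy": 0.003, "wz": 0.001}])

```text
t: 31.05
eef_pos: [0.4946, 0.2364, 0.2165]
tool_rot: [0.276, 0.586, 0.69, 0.323]
contact_force: [-0.8, -1.0, -3.1]
gripper_width: 0.096
```

```bash
python3 - <<'E'
from h import *
o=monitor.get_obs(); print(o["contact_force"],o["q"].round(2),o["eef_pos"])
p,r=pose();print(np.degrees(np.arccos(-r.as_matrix()[2,2])))
cams.read_camera("side");cams.read_camera("top"); print(look("side","tube_3"),look("top","tube_3"))
y=np.radians(10); rows([pour([.51,.238],y,np.radians(d),c,.02) for d,c in((50,.095),(52,.095),(46,.1),(38,.12),(30,.14),(20,.16),(10,.18),(0,.2))])
E
```

```text
[-0.7954923  -1.02564394 -3.06551544] [ 0.43  0.25 -1.41  2.43  1.73  0.78 -2.18] [0.49463553 0.2363991  0.21654074]
50.29199149333307
[([310.1, 242.9], 0.67), ([326.1, 242.5], 0.47)] [([305.2, 260.2], 0.58)]
{"x": -0.026, "y": -0.046, "z": -0.014, "wx": 0.0008, "wy": 0.0014, "wz": 0.0}
{"x": -0.026, "y": -0.065, "z": -0.024, "wx": -0.0103, "wy": 0.0014, "wz": 0.0001}
{"x": -0.026, "y": 0.011, "z": -0.008, "wx": 0.0231, "wy": 0.0014, "wz": -0.0}
{"x": -0.026, "y": 0.158, "z": -0.02, "wx": 0.0675, "wy": 0.0014, "wz": -0.0001}
{"x": -0.026, "y": 0.296, "z": -0.022, "wx": 0.1119, "wy": 0.0014, "wz": -0.0002}
{"x": -0.026, "y": 0.438, "z": 0.002, "wx": 0.1675, "wy": 0.0014, "wz": -0.0003}
{"x": -0.026, "y": 0.563, "z": 0.036, "wx": 0.2231, "wy": 0.0014, "wz": -0.0005}
{"x": -0.025, "y": 0.67, "z": 0.077, "wx": 0.2786, "wy": 0.0013, "wz": -0.0006}
```

>>> jog_arm(plan=[{"x": 0, "y": 0, "z": 0, "wx": 0, "wy": 0, "wz": 0}, {"x": 0, "y": 0, "z": 0, "wx": 0, "wy": 0, "wz": 0}, {"x": 0, "y": 0, "z": 0, "wx": 0, "wy": 0, "wz": 0}, {"x": -0.02, "y": 0.08, "z": -0.02, "wx": 0.035, "wy": 0, "wz": 0}, {"x": -0.026, "y": 0.158, "z": -0.02, "wx": 0.067, "wy": 0, "wz": 0}, {"x": -0.026, "y": 0.22, "z": -0.02, "wx": 0.09, "wy": 0, "wz": 0}, {"x": -0.026, "y": 0.296, "z": -0.022, "wx": 0.112, "wy": 0, "wz": 0}, {"x": -0.026, "y": 0.37, "z": -0.01, "wx": 0.14, "wy": 0, "wz": 0}, {"x": -0.026, "y": 0.438, "z": 0, "wx": 0.167, "wy": 0, "wz": 0}, {"x": -0.026, "y": 0.563, "z": 0.03, "wx": 0.205, "wy": 0, "wz": 0}, {"x": -0.026, "y": 0.62, "z": 0.03, "wx": 0.245, "wy": 0, "wz": 0}, {"x": -0.026, "y": 0.64, "z": 0.03, "wx": 0.278, "wy": 0, "wz": 0}])

```text
t: 32.25
eef_pos: [0.5804, 0.2495, 0.3142]
tool_rot: [0.047, 0.644, 0.762, 0.051]
contact_force: [0.6, 0.0, -0.8]
gripper_width: 0.098
```

```bash
python3 - <<'E'
from h import *
o=monitor.get_obs(); print(o["contact_force"],o["q"].round(2),o["eef_pos"])
p,r=pose();print(np.degrees(np.arccos(-r.as_matrix()[2,2])))
cams.read_camera("side");cams.read_camera("top"); print(look("side","tube_3"),look("top","tube_3"),look("side","tube_3",finder.find_in,"bbox"))
b=rot(np.radians(10)); rows([((.52,.23,.36),b),((.45,.05,.36),b)])
E
```

```text
[ 0.57498759  0.000829   -0.80908115] [ 0.35  0.52 -1.27  1.58  0.61  1.32 -0.82] [0.58039226 0.24952532 0.31415333]
7.9148919046044925
[([311.1, 241.9], 0.65), ([334.3, 180.1], 0.6), ([324.1, 241.6], 0.51)] [([293.4, 276.5], 0.79)] [([289.0, 230.5, 24.9, 20.8], 0.75), ([311.6, 231.3, 17.9, 15.4], 0.74)]
{"x": -0.055, "y": -0.261, "z": -0.285, "wx": 0.0449, "wy": 0.0025, "wz": -0.0013}
{"x": -0.882, "y": -0.754, "z": -0.349, "wx": 0.0449, "wy": 0.0025, "wz": -0.0013}
```

>>> jog_arm(plan=[{"x": 0, "y": -0.05, "z": -0.1, "wx": 0.02, "wy": 0, "wz": 0}, {"x": -0.05, "y": -0.15, "z": -0.2, "wx": 0.045, "wy": 0.002, "wz": 0}, {"x": -0.08, "y": -0.27, "z": -0.29, "wx": 0.045, "wy": 0.002, "wz": 0.03}, {"x": -0.18, "y": -0.38, "z": -0.32, "wx": 0.045, "wy": 0.002, "wz": 0.06}, {"x": -0.3, "y": -0.47, "z": -0.33, "wx": 0.045, "wy": 0.002, "wz": 0.09}, {"x": -0.44, "y": -0.54, "z": -0.34, "wx": 0.045, "wy": 0.002, "wz": 0.12}, {"x": -0.58, "y": -0.6, "z": -0.34, "wx": 0.045, "wy": 0.002, "wz": 0.15}, {"x": -0.72, "y": -0.66, "z": -0.35, "wx": 0.045, "wy": 0.002, "wz": 0.18}, {"x": -0.82, "y": -0.72, "z": -0.35, "wx": 0.045, "wy": 0.002, "wz": 0.21}, {"x": -0.88, "y": -0.754, "z": -0.35, "wx": 0.045, "wy": 0.002, "wz": 0.24}, {"x": -0.88, "y": -0.754, "z": -0.35, "wx": 0.045, "wy": 0.002, "wz": 0.26}])

```text
t: 33.42
eef_pos: [0.4475, 0.0469, 0.3585]
tool_rot: [-0.02, 0.897, 0.442, 0.014]
contact_force: [0.5, -0.2, -1.7]
gripper_width: 0.093
```

```bash
python3 - <<'E'
from h import *
o=monitor.get_obs(); print(o["contact_force"],o["q"].round(2),o["eef_pos"])
p,r=pose();print(np.degrees(np.arccos(-r.as_matrix()[2,2])))
rows([slot(.102,x=.022,dz=.2),slot(.102,x=.022,dz=.1)])
E
```

```text
[ 0.54991661 -0.15185914 -1.66626728] [ 1.08  0.07 -1.31  1.79  0.03  1.32 -0.89] [0.44750127 0.04687813 0.35851001]
2.7241011419447765
{"x": -0.246, "y": 0.114, "z": 0.19, "wx": -0.0123, "wy": -0.0095, "wz": 0.2617}
{"x": -0.267, "y": 0.126, "z": 0.689, "wx": -0.0123, "wy": -0.0095, "wz": 0.2617}
```

>>> jog_arm(plan=[{"x": -0.03, "y": 0.02, "z": 0, "wx": -0.002, "wy": -0.001, "wz": 0.037}, {"x": -0.08, "y": 0.04, "z": 0, "wx": -0.004, "wy": -0.003, "wz": 0.075}, {"x": -0.13, "y": 0.06, "z": 0, "wx": -0.006, "wy": -0.005, "wz": 0.112}, {"x": -0.18, "y": 0.09, "z": 0.02, "wx": -0.008, "wy": -0.007, "wz": 0.15}, {"x": -0.22, "y": 0.11, "z": 0.05, "wx": -0.01, "wy": -0.009, "wz": 0.187}, {"x": -0.245, "y": 0.115, "z": 0.12, "wx": -0.012, "wy": -0.0095, "wz": 0.225}, {"x": -0.247, "y": 0.115, "z": 0.2, "wx": -0.012, "wy": -0.0095, "wz": 0.262}, {"x": -0.252, "y": 0.118, "z": 0.32, "wx": -0.012, "wy": -0.0095, "wz": 0.262}, {"x": -0.257, "y": 0.12, "z": 0.44, "wx": -0.012, "wy": -0.0095, "wz": 0.262}, {"x": -0.262, "y": 0.123, "z": 0.56, "wx": -0.012, "wy": -0.0095, "wz": 0.262}, {"x": -0.264, "y": 0.124, "z": 0.62, "wx": -0.012, "wy": -0.0095, "wz": 0.262}, {"x": -0.264, "y": 0.124, "z": 0.62, "wx": -0.012, "wy": -0.0095, "wz": 0.262}])

```text
t: 34.42
eef_pos: [0.4327, -0.0043, 0.2295]
tool_rot: [0.0, 0.999, 0.048, -0.003]
contact_force: [-0.1, -0.2, -2.2]
gripper_width: 0.093
```

```bash
python3 - <<'E'
from h import *
o=monitor.get_obs(); print(o["contact_force"],o["q"].round(2),o["eef_pos"])
p,r=pose();print(np.degrees(np.arccos(-r.as_matrix()[2,2])))
rows([slot(.102,x=.022,dz=.004),slot(.102,x=.022,dz=0)])
E
```

```text
[-0.07061138 -0.17999235 -2.15980909] [ 0.97  0.2  -1.2   2.01  0.21  1.08 -1.8 ] [ 0.43274952 -0.00431311  0.22946221]
0.296127867991468
{"x": 0.019, "y": 0.001, "z": 0.537, "wx": 0.0002, "wy": 0.0016, "wz": 0.0003}
{"x": 0.019, "y": 0.001, "z": 0.557, "wx": 0.0002, "wy": 0.0016, "wz": 0.0003}
```

>>> jog_arm(plan=[{"x": 0.019, "y": 0, "z": 0.1, "wx": 0, "wy": 0.0016, "wz": 0}, {"x": 0.019, "y": 0, "z": 0.2, "wx": 0, "wy": 0.0016, "wz": 0}, {"x": 0.019, "y": 0, "z": 0.3, "wx": 0, "wy": 0.0016, "wz": 0}, {"x": 0.019, "y": 0, "z": 0.4, "wx": 0, "wy": 0.0016, "wz": 0}, {"x": 0.019, "y": 0, "z": 0.48, "wx": 0, "wy": 0.0016, "wz": 0}, {"x": 0.019, "y": 0, "z": 0.52, "wx": 0, "wy": 0.0016, "wz": 0}, {"x": 0.019, "y": 0, "z": 0.54, "wx": 0, "wy": 0.0016, "wz": 0}, {"x": 0.019, "y": 0, "z": 0.55, "wx": 0, "wy": 0.0016, "wz": 0}, {"x": 0.019, "y": 0, "z": 0.555, "wx": 0, "wy": 0.0016, "wz": 0}, {"x": 0.019, "y": 0, "z": 0.56, "wx": 0, "wy": 0.0016, "wz": 0}, {"x": 0.019, "y": 0, "z": 0.56, "wx": 0, "wy": 0.0016, "wz": 0}])

```text
t: 35.33
eef_pos: [0.4368, -0.0041, 0.1182]
tool_rot: [0.001, 0.999, 0.048, 0.001]
contact_force: [0.6, -0.3, 0.2]
gripper_width: 0.094
```

>>> jog_arm(plan=[{"x": 0, "y": 0, "z": 0.005, "wx": 0, "wy": 0, "wz": 0}, {"x": 0, "y": 0, "z": 0.01, "wx": 0, "wy": 0, "wz": 0}, {"x": 0, "y": 0, "z": 0.01, "wx": 0, "wy": 0, "wz": 0}])

```text
t: 35.58
eef_pos: [0.4387, -0.0039, 0.1174]
tool_rot: [0.001, 0.999, 0.047, 0.003]
contact_force: [0.6, 0.4, 6.9]
gripper_width: 0.096
```

>>> jog_arm(plan=[{"x": 0, "y": 0, "z": -0.003, "wx": 0, "wy": 0, "wz": 0}, {"x": 0, "y": 0, "z": -0.003, "wx": 0, "wy": 0, "wz": 0}, {"x": 0, "y": 0, "z": -0.003, "wx": 0, "wy": 0, "wz": 0}, {"x": 0, "y": 0, "z": -0.003, "wx": 0, "wy": 0, "wz": 0}, {"x": 0, "y": 0, "z": -0.003, "wx": 0, "wy": 0, "wz": 0}], hand=0.2)

```text
t: 36.0
eef_pos: [0.4385, -0.004, 0.1179]
tool_rot: [0.001, 0.999, 0.047, 0.002]
contact_force: [-0.4, -0.9, -0.1]
gripper_width: 0.599
```

>>> jog_arm(plan=[{"x": 0, "y": 0, "z": -0.08, "wx": 0, "wy": 0, "wz": 0}, {"x": 0, "y": 0, "z": -0.2, "wx": 0, "wy": 0, "wz": 0}, {"x": 0, "y": 0, "z": -0.4, "wx": 0, "wy": 0, "wz": 0}, {"x": 0, "y": 0, "z": -0.6, "wx": 0, "wy": 0, "wz": 0}, {"x": 0, "y": 0, "z": -0.8, "wx": 0, "wy": 0, "wz": 0}, {"x": 0, "y": 0, "z": -1, "wx": 0, "wy": 0, "wz": 0}, {"x": 0.3, "y": 0, "z": -1, "wx": 0, "wy": 0, "wz": 0}, {"x": 0.5, "y": 0, "z": -1, "wx": 0, "wy": 0, "wz": 0}, {"x": 0.5, "y": 0, "z": -1, "wx": 0, "wy": 0, "wz": 0}])

```text
t: 36.75
eef_pos: [0.5408, 0.0031, 0.3205]
tool_rot: [0.003, 0.999, 0.044, 0.005]
contact_force: [-0.8, -0.4, -0.3]
gripper_width: 0.596
```

```bash
python3 - <<'E'
from h import *
o=monitor.get_obs(); print(o["contact_force"],o["q"].round(2),o["eef_pos"],o["gripper_width"])
pic("side","a.png",(225,180,160,190),2.5);pic("top","b.png",(230,200,200,130),2)
a=cv2.imread("pics/a.png");b=cv2.imread("pics/b.png");c=np.zeros((480,800,3),np.uint8);c[:a.shape[0],:400]=a;c[:b.shape[0],400:800]=b;cv2.imwrite("pics/c12.png",c)
print(look("side","tube_3",finder.find_in,"bbox"),look("side","bin_a"),look("top","tray"),look("side","tray"))
E
```

```text
[-0.75577927 -0.42763275 -0.3419948 ] [ 0.82  0.36 -1.2   1.67  0.35  1.34 -1.92] [0.54078003 0.00308959 0.32048237] 0.5961374658526167
[([291.4, 230.3, 22.8, 22.6], 0.7), ([311.5, 229.4, 20.5, 19.8], 0.48)] [([294.6, 336.4], 0.95), ([296.0, 308.1], 0.77), ([293.1, 284.5], 0.67), ([339.3, 188.3], 0.65), ([294.7, 260.0], 0.58)] [([480.0, 279.7], 0.66), ([278.9, 272.0], 0.61), ([410.5, 232.2], 0.44)] [([316.2, 234.5], 0.87)]
```

View pics/c12.png

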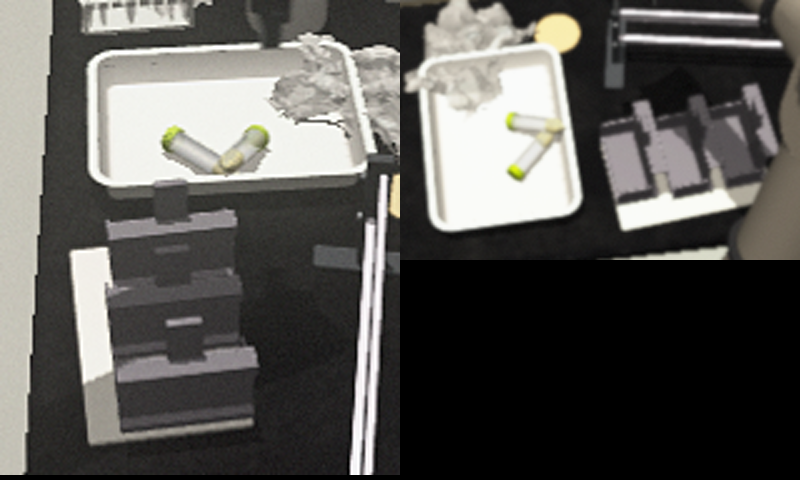

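```bash
python3 - <<'E'
from h import *
for _ in range(8): cams.read_camera("side")
a=look("side","tube_3",finder.find_in,"bbox"); [cams.read_camera("side") for _ in range(10)]
print(a,look("side","tube_3",finder.find_in,"bbox"),onz("side",[[302.8,242],[321,240]],.02)); print(bot.hand_in())
E
```

```text
[([286.0, 231.1, 26.9, 20.3], 0.48)] [([291.7, 233.0, 19.2, 16.9], 0.66), ([313.6, 229.1, 17.9, 21.8], 0.47)] [[0.47455453 0.18215086 0.02      ]
 [0.53069102 0.18823301 0.02      ]]
the job is handed in; nothing more can be done
None
```

I took all three bins down and stood them released and level on the white board, and both tubes are in the discard tray. I handed the job in soon after robot time 37 s, well under the 184 s limit; the hand-in reports no verdict.

- **Bins:** the middle bin (bin_b) was empty and went straight to the board. The right-hand and left-hand bins (bin_c, bin_a) each held a tube and were tipped over the tray first. The highest tilts I measured were about 47 and 50 degrees.
- **Last pictures:** three bins stand side by side on the board. The two tubes lie in the tray near its right-hand wall, at about (0.475, 0.182) and (0.531, 0.188) m, their pointed ends close together or overlapping. The gripper is open, clear and reads no contact.
- **What went wrong:** when lifting bin_b off I pushed it the wrong way and it pressed lightly (about 5 N) against the rack, with no visible harm.
- **Offsets:** bin_b stands about 5 to 8 mm off its planned spot, still well on the board. Twice while tipping, the elbow ran right up to a joint limit (joint 4 near 2.44 rad, joint 3 at -1.41 rad) and held there.
- **Not fully checked:** in the final check one of the two finder readings reported only one tube; the others, before and after it, reported both, about where the last picture shows them. I did not measure the bystanders at the end. The arm's planned paths kept clear of them, and the bottle looked unmoved while I was tipping.

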